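# Push a sample dish through the check flap of a dry cabinet

### The job

Put the low steel sample dish away in the clear dry cabinet: stand it on the steel apron in front of the hatch, then with the white pusher slide it in through the hinged flap and along the lane until you feel it come up firmly against the end stop, gently enough not to shift the lightly clamped stop. Draw the pusher right out so that the flap falls shut behind the dish, lay the pusher flat on the bench, and leave everything else where it stands.

Things in the scene. Friction and masses are not known exactly. Their poses are not given: they have to be found in the camera images.
- dish_mid (a point): centre (half-way up) of the low round lidded sample dish of plain steel, 60 mm in diameter, 20 mm high, flat on top, 0.11 to 0.22 kg. Its lid is loose: keep it level. It starts on the bench; a taller tin of the same steel and diameter (45 mm high) stands near and is not wanted
- pusher: white plastic pusher, about 0.17 kg, starts flat on the bench. Origin on its flat underside, below the middle of its upright grip post; x along the blade to the tip, z up. Blade 40 mm wide, 18 mm thick, from x = -22 to +160 mm. Square grip post 24 x 24 mm from z = 18 to 78 mm
- pusher_tip (a point): middle of the pusher's tip, 160 mm ahead of its origin, 9 mm above its underside. The tip is a shallow fork (two prongs 10 mm long, 16 mm apart) that centres the round dish: with the dish in it, the dish's centre is 29 mm ahead of this point
- cabinet: clear dry cabinet, fixed, 280 wide, 260 deep, 165 mm high, with a flap hatch in mid-front. Origin on the front panel's outer face below the middle of the hatch, at bench height; x goes straight in, y across, z up. Hatch 66 mm wide, z = 12 to 60 mm, frame 9 mm proud of the panel: the blade goes in, a gripper does not. The lane behind it is 64 mm wide, its floor level with the apron, at z = 12 mm
- apron (a point): middle of the steel apron's top, 80 mm before the hatch and 12 mm above the bench; the apron is 160 mm long, 116 mm wide and ends at the hatch. Two 10 mm high rails on it narrow from 99 mm apart at the outer end to 64 mm at 30 mm before the hatch. Turns with the cabinet (same axes)
- flap (a joint): angle of the steel flap (61 mm wide, hung 10 mm behind the panel's face, 48 mm above the lane floor, 45 mm long): 0 = hanging shut, up to 1.45 rad swung inwards; never outwards. Weight and a light spring shut it (about 1 N). It rides over the dish, then lies on the blade, rubbing with a newton or two as that is drawn out. It can fall shut once the dish's rear is over 45 mm behind the panel
- end_stop (a joint): how far the end stop's rubber-backed face plate is pressed in: 0 at rest, 3 mm at most, some 8 N per mm. The plate, 61 mm wide, 24 mm high, stands across the lane on a clamped foot, 115 to 150 mm behind the front panel; the setting differs each time and is not measured: feel for it. The dish is home when its side touches it; 2 N held for 0.1 s counts as felt; over 15 N the clamp slips
- tin: tall round steel tin, 60 mm diameter, 45 mm high, origin under its centre; a bystander
- cup_a: steel funnel cup, 92 mm across the top, 78 mm high, origin under its centre; a bystander
- petri: clear covered glass dish, 93 mm diameter, 15 mm high, origin under its centre; a bystander
- pen: marker pen lying along its x, 130 mm long, 15 mm thick, origin under its middle; a bystander
- reagent: amber reagent jar, 64 mm diameter, 110 mm high, origin under its centre; a bystander
Things that resemble listed ones, but are neither listed nor needed, are in the scene too. Leave any blue, red or yellow look-alike of the part that bears dish_mid alone.

How it is judged:
By the outcome, as a careful person would: the job done as asked, in the order asked, and still so for the second after the job is handed in, with the robot touching nothing.
It also fails if it takes over 72 s, if anything falls off the work surface, if the arm or the gripper's body presses on something with over 40 N, if the wrist force passes 120 N, or if a joint passes its speed limit or range.

### The arm

A 6-joint arm with a two-finger parallel gripper is mounted at the origin on the work surface. World frame = base frame: x ahead of the robot, y to its left, z up, the work surface at z = 0. Lengths are in mm, angles in rad, forces in N, time in s.
With the tool pointing down it reaches from about 275 to 1000 mm from the base axis. Payload 8.4 kg.
Tool frame: the origin (TCP) lies midway between the tips of the shut fingers; the grasp point (between the pads) lies 19 mm behind it; z points along the fingers, y is the direction in which the jaws open and shut (so a half turn about z gives the same grasp; the last joint's range is limited). The gripper opens to 85 mm and grips with 20 to 120 N. Pads are 22 mm wide; open, the fingers measure 114 mm over their backs; the gripper's body (76 mm by 85 mm) begins 54 mm behind the grasp point. The pads swing forward as they close: fully open they stand 13 mm farther back than shut.
Start: joints at [1.322, 0.353, 1.633, -0, 1.155, -0.002], TCP at [152.687, 606.065, 231.281] pointing down, gripper open.
Joint ranges: [-2.63, 2.63], [-0.92, 2.1], [0.06, 2.66], [-1.3, 4.44], [0, 2.69], [-3.02, 3.02]. Speed limits (rad/s): [2.22, 2.22, 2.79, 3.14, 3.14, 3.14].

### API

Orientations are given as [roll, pitch, yaw] about the fixed x, y, z axes, in that order (R = Rz(yaw) Ry(pitch) Rx(roll)).
In Python, from rig import r gives the robot as it stands.
- The arm moves only by the tool play_rows, never from a script. Its argument "moves" is a list of rows, each a list of 3 entries, a list of its own where there are three numbers: the turn, a rotation vector about the tool's x, y, z in degrees, then the shift along the tool's x, y, z in mm, then the opening, from 0 (shut) to 1 (fully open). A call has 1 to 20 rows; each row is the pose to reach, as a shift and turn from the pose measured when the call began, along the tool's axes at that moment; what a row does not reach only later rows make up. A row lasts 1/10 s, in which the tool goes at most 50 mm and 8.59 degrees, less where a joint would pass 70% of its speed; a pose out of reach is approached as far as the arm can. A call with a gripper value outside its range is refused whole. The fingers move at their own pace and stop on an object; "newtons" is the grip in N (left out, the last holds). Time passes only in rows, so rows that repeat a pose let the fingers close. It gives the time, the measured TCP pose, the force and the opening at its end, in the units of the state.
- r.sense(): the state, without advancing time (a new reading comes with each control period).
- r.grab_frame(name): name is "side" or "top"; returns a dict with "color" (384x512x3 uint8, red, green, blue), "K" (3x3 intrinsics, pixels), "rvec" (rotation vector, rad) and "tvec" (3), from world to camera coordinates, as OpenCV has them. Camera axes: x right, y down, z forward; pixel columns grow to the right and rows downward; lengths in mm; the calibration is good to about 2 mm. A picture is of the moment at which its call begins. There is no depth.
- r.sign_off(): hands the job in, once; it reports no verdict.
Trained networks look in a picture, given as the dict that the camera call returned (one of the last four; its "shot" number tells which), for a name from the list of things; names that differ only in an ending like _2 or _b are one class to them, and where a whole thing is asked for, a point or a joint stands for the part that bears it (a point fixed in the world has none). Each returns a list of dicts, best first, with "conf" (0 to 1); they miss things now and then, are a little off and sometimes report something else, mostly with a low value. They report only what shows in the picture. A call takes as long as a camera call. They do not tell look-alikes from the thing itself.
- r.silhouettes(picture, name): "mask" (384x512 bool, what is visible of it) and "location" ([column, row] in pixels, amid what is visible of it).
The state is a dict: "clock": time; "qpos": joint angles; "qvel": joint speeds; "joint_efforts": joint torques, N m; "eef_pos": TCP position; "tcp_rot": TCP orientation; "contact_force": force on the tool from outside, world axes, zero at the start; "wrist_torque": the same for the moment, N m; "opening": opening from 0.0 (shut) to 1.0 (fully open).
Only numpy, scipy, OpenCV 4.12 (cv2) and the standard library are available. Lean on these libraries where they do the work, as an engineer would, in place of code of your own. Each camera call takes 0.05 s, during which the arm holds its last target.

## Working session

There is one attempt and no reset: what is moved stays moved. The work goes in short steps, Python scripts to look and compute and a tool call to move; the robot and the scene stay as the last step left them, time stands still between calls to the robot, and variables do not carry over. Pictures are saved under pics/ and viewed, and the job is handed in when it is done.

Besides the shell and the picture viewer there is one more tool, called after "Request:" as name(argument=value, ...) on one line, values as JSON. play_rows: Moves the arm, as the interface text tells. Its arguments: {"type":"object","properties":{"moves":{"type":"array"},"newtons":{"type":"number"}},"required":["moves"]}

```bash
ls -la; mkdir -p pics; cat > h.py <<'E'
import numpy as np, cv2
from rig import r
def save(im,name,crop=None,scale=1):
    c=im['color']
    if crop: x0,y0,x1,y1=crop; c=c[y0:y1,x0:x1]
    c=cv2.resize(c,None,fx=scale,fy=scale,interpolation=cv2.INTER_CUBIC)
    cv2.imwrite('pics/'+name,c[:,:,::-1])
def ray(im,uv):
    R=cv2.Rodrigues(np.array(im['rvec'],float))[0]; t=np.array(im['tvec'],float).ravel()
    d=R.T@np.linalg.inv(np.array(im['K'],float))@np.array([uv[0],uv[1],1.0])
    return -R.T@t, d/np.linalg.norm(d)
def onz(im,uv,z):
    o,d=ray(im,uv); return o+d*(z-o[2])/d[2]
def tri(im1,a,im2,b):
    o1,d1=ray(im1,a);o2,d2=ray(im2,b)
    A=np.stack([d1,-d2],1); s=np.linalg.lstsq(A,o2-o1,rcond=None)[0]
    p,q=o1+d1*s[0],o2+d2*s[1]; return (p+q)/2,np.linalg.norm(p-q)
def proj(im,P):
    return cv2.projectPoints(np.array(P,float).reshape(-1,3),np.array(im['rvec'],float),np.array(im['tvec'],float),np.array(im['K'],float),None)[0].reshape(-1,2)
E
python3 - <<'E'
from h import *
s=r.sense()
for k,v in s.items(): print(k,np.round(v,3))
for n in ['side','top']:
    f=r.grab_frame(n); save(f,n+'0.png',scale=1.5); print(n,ray(f,(256,192)))
    for nm in ['dish_mid','pusher','cabinet','tin','cup_a','petri','pen','reagent','apron','pusher_tip','flap','end_stop']:
        try:
            for d in r.silhouettes(f,nm)[:5]: 
                ys,xs=np.nonzero(d['mask']); print(nm,round(d['conf'],2),np.round(d['location'],1),len(xs),xs.min(),xs.max(),ys.min(),ys.max())
        except Exception as e: print(nm,e)
E
```

```text
total 12
drwxr-xr-x  3 agent agent 4096 Dec  7 03:16 .
drwxr-xr-x 23 root  root  4096 Dec  7 03:16 ..
drwxr-xr-x  2 agent agent 4096 Dec  7 03:16 pics
clock 0.0
qpos [ 1.322  0.354  1.634  0.     1.155 -0.002]
qvel [ 0.001 -0.     0.     0.     0.002 -0.001]
joint_efforts [-0.0000e+00 -6.0526e+01 -3.4206e+01 -0.0000e+00  9.0000e-03  0.0000e+00]
eef_pos [152.593 605.564 230.517]
tcp_rot [-3.14  -0.     2.895]
contact_force [ 0.691 -0.251  0.506]
wrist_torque [-0.014 -0.016  0.008]
opening 0.996
side (array([ 249.35724265, -702.02597855,  876.74936176]), array([ 0.28160851,  0.68525633, -0.67165497]))
dish_mid 0.75 [151.1 147.9] 246 143 161 141 156
dish_mid 0.64 [217.9 194.1] 345 208 228 183 202
dish_mid 0.63 [179.4 182.9] 269 171 190 173 188
dish_mid 0.55 [156.  200.6] 349 147 169 193 212
pusher 0.71 [198.4 222.6] 1059 184 217 185 253
cabinet 0.85 [315.3 297.2] 23307 233 412 212 383
tin 0.57 [238.6 161.8] 401 226 245 153 175
cup_a 0.95 [264.3 142.9] 772 252 282 129 162
petri 0.9 [311.9 192.2] 669 293 326 180 204
pen 0.73 [191.5 147.2] 201 176 213 142 158
reagent 0.95 [340.8 199.2] 684
[... 409 characters left out ...]

dish_mid 0.9 [186.7 244.8] 422 175 198 237 259
dish_mid 0.56 [119.8 263. ] 387 107 129 256 277
pusher 0.64 [257.1 250.6] 1065 222 290 240 258
cabinet 0.68 [395.  184.9] 18481 276 478 123 262
cabinet 0.68 [174.6 145.3] 1013 159 194 125 160
tin 0.89 [187.1 187.4] 425 176 199 175 196
cup_a 0.84 [175.4 142.8] 1035 159 196 125 160
cup_a 0.33 [185.8 246.1] 398 175 197 237 259
petri 0.8 [254.2 128.4] 917 238 271 112 146
petri 0.63 [259.5 250.6] 1133 222 290 240 259
pen 0.57 [142.1 217.3] 224 134 144 195 242
reagent 0.72 [301.8 116.8] 653 289 315 103 135
apron 0.76 [390.7 190.4] 18309 276 479 123 263
pusher_tip 0.83 [254.4 248.4] 1068 223 291 240 258
end_stop 0.37 [259.2 251.4] 1050 223 291 240 257
```

View pics/side0.png

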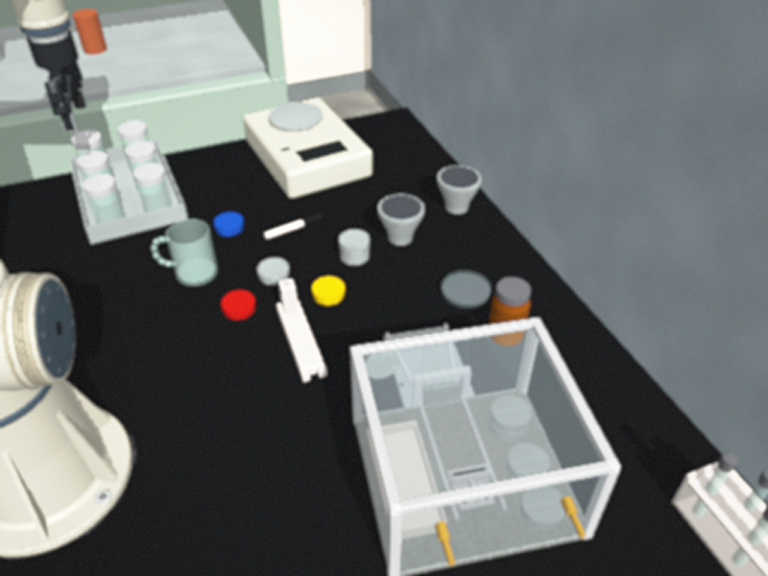

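View pics/top0.png

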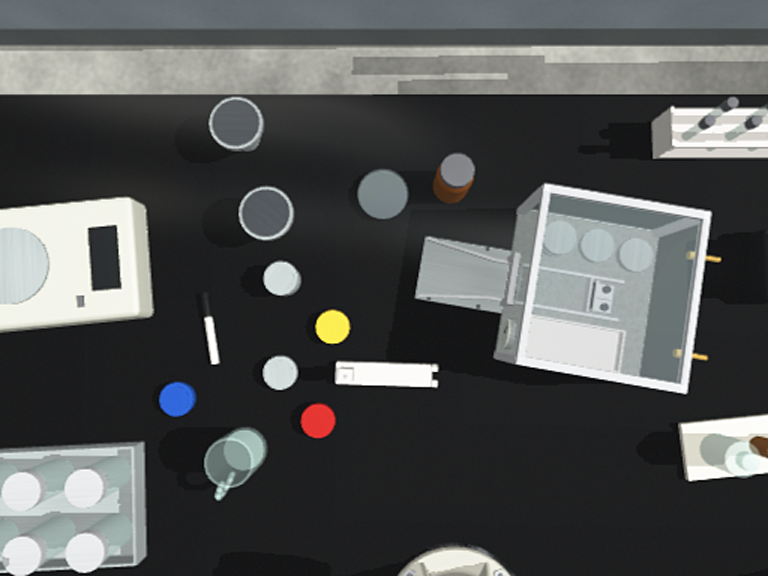

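Candidates for the dish:
- Plain low grey disc: top (187,248), side (181,180). This is my choice.
- Tall grey tin: top (187,187), side (237,163).
- Blue, red and yellow discs: top (118,266), (212,281) and (221,217).

The petri dish is clear glass and larger. Next are close crops.

```bash
python3 - <<'E'
from h import *
f=r.grab_frame('top'); g=r.grab_frame('side')
np.save('/tmp/f.npy',f,allow_pickle=True);np.save('/tmp/g.npy',g,allow_pickle=True)
save(f,'t_dish.png',(165,165,310,275),5)
save(f,'t_cab.png',(265,110,485,275),3.6)
save(g,'s_dish.png',(130,130,270,265),4.4)
save(g,'s_cab.png',(225,200,420,384),3.2)
E
```

```text
(no output)
```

View pics/t_dish.png

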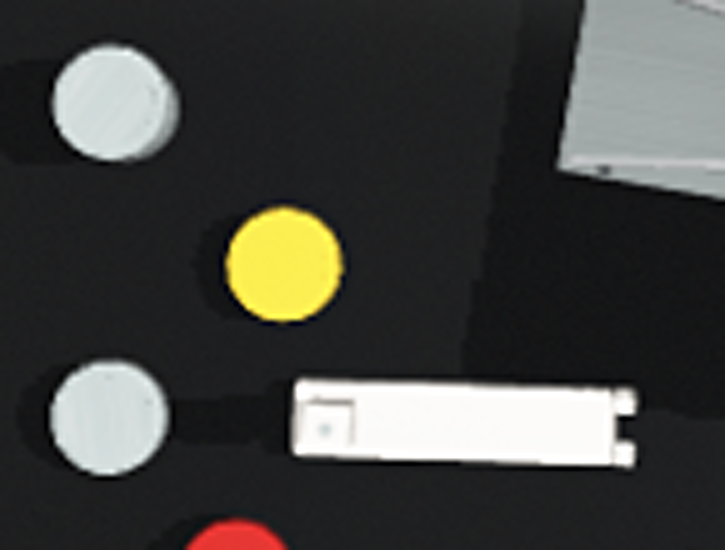

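View pics/t_cab.png

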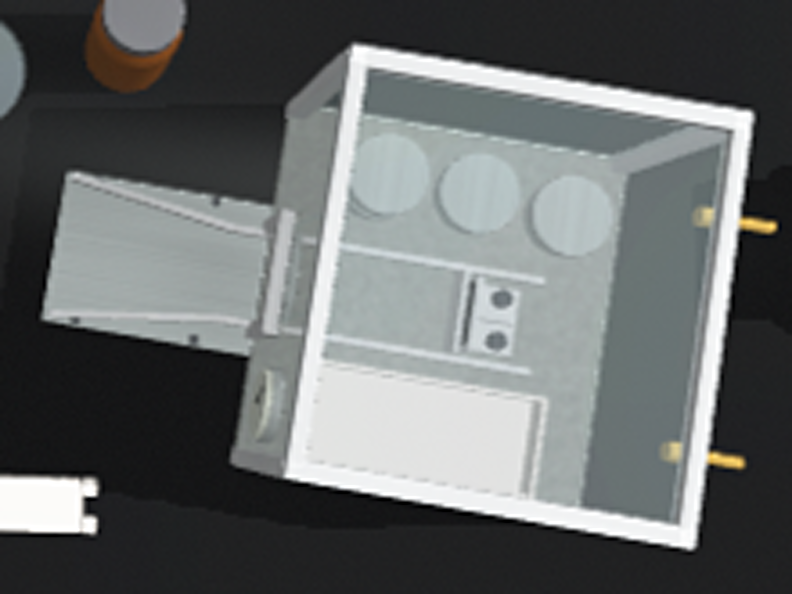

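View pics/s_dish.png

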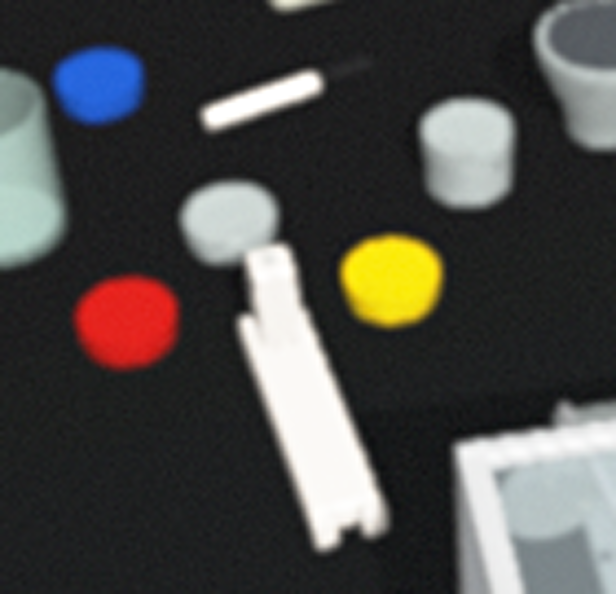

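View pics/s_cab.png

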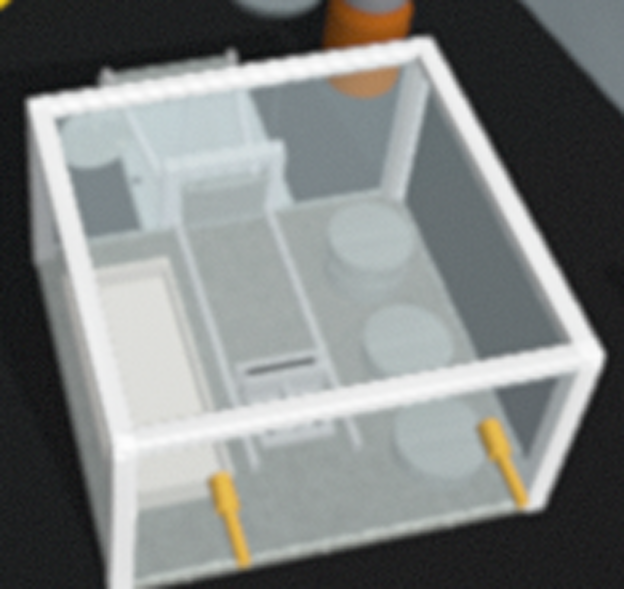

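```bash
cat > m.py <<'E'
from h import *
from scipy.optimize import least_squares
f=np.load('/tmp/f.npy',allow_pickle=True).item(); g=np.load('/tmp/g.npy',allow_pickle=True).item()
def px(c,x0,y0,s): return np.array([(c[0]+.5)/s-.5+x0,(c[1]+.5)/s-.5+y0])
T=lambda c:px(c,165,165,5); C=lambda c:px(c,265,110,3.6); S=lambda c:px(c,130,130,4.4); D=lambda c:px(c,225,200,3.2)
if __name__=='__main__':
    p,e=tri(f,T((109,417)),g,S((230,215))); print('dish top',p,e, 'top@20',onz(f,T((109,417)),20))
    p,e=tri(f,T((112,102)),g,S((468,130))); print('tin top',p,e)
    # pusher
    p,e=tri(f,T((327,423)),g,S((270,255))); print('post top',p,e)
    for c in [(297,379),(293,454),(635,390),(633,466),(617,388),(614,465)]: print('push18',onz(f,T(c),18))
    print('post@78',onz(f,T((327,425)),78))
    for a,b in [((635,390),(378,520)),((633,466),(325,545))]: print('prong',tri(f,T(a),g,S(b)))
    # cabinet
    W=140
    pts=[]  # (view, pix, cab xyz)
    for c,P in [((352,43),(0,W,165)),((753,113),(260,W,165)),((694,549),(260,-W,165)),((286,478),(0,-W,165)),((69,173),(-160,58,12)),((42,319),(-160,-58,12)),((232,463),(0,-W,0))]: pts.append((f,C(c),P))
    for c,P in [((30,102),(0,-W,165)),((432,40),(0,W,165)),((603,352),(260,W,165)),((118,450),(260,-W,165))]: pts.append((g,D(c),P))
    def res(q,full=False):
        c,s=np.cos(q[2]),np.sin(q[2]); o=[]
        for im,u,P in pts:
            w=[q[0]+c*P[0]-s*P[1],q[1]+s*P[0]+c*P[1],P[2]]
            o.append(proj(im,w)[0]-u)
        o=np.array(o); return o if full else o.ravel()
    for sub in (range(11),range(7),range(7,11)):
        allp=pts; pts2=[allp[i] for i in sub]
        def rr(q):
            global pts; sv=pts; pts=pts2; o=res(q); pts=sv; return o
        z=least_squares(rr,[600,-100,-1.7]); print('cab',z.x,np.degrees(z.x[2]),'\n',np.round(rr(z.x).reshape(-1,2),1).tolist())
E
python3 m.py
```

```text
dish top [430.57039487 308.20412208  19.06776504] 2.860902625760621 top@20 [429.26780856 308.46047502  20.        ]
tin top [596.90960633 303.98101663  43.95770967] 2.8048251355986107
post top [430.90041645 187.61671576  83.01619635] 0.5703451285193293
push18 [449.28498489 208.57678405  18.        ]
push18 [409.51888042 210.46087035  18.        ]
push18 [443.43578675  27.80171924  18.        ]
push18 [403.16512304  29.11623551  18.        ]
push18 [444.49872088  37.42284152  18.        ]
push18 [403.69418044  39.24701582  18.        ]
post@78 [429.77527223 187.90528725  78.        ]
prong (array([441.84772578,  27.43812216,  10.5259622 ]), np.float64(2.3344893870540604))
prong (array([405.12826726,  26.97274043,   5.38033529]), np.float64(6.820498879716647))
cab [593.50176094 -99.41195541  -1.73907195] -99.64148328184196 
 [[-0.8, 0.2], [-1.2, -0.7], [-0.7, -1.4], [-0.8, -1.1], [-0.6, -1.4], [-0.0, -0.2], [-0.1, -0.5], [-0.5, 0.9], [-1.7, 0.3], [-0.2, 2.3], [-0.3, 2.0]]
cab [ 591.77240593 -100.92696844   -1.74089753] -99.74608077342064 
 [[-0.0, 1.0], [-0.4, 0.3], [-0.1, -0.5], [-0.2, -0.3], [0.1, -0.9], [0.5, 0.3], [0.4, 0.1]]
cab [596.70253424 -96.95194588  -1.74245978] -99.8355913072951 
 [[0.5, -0.5], [-0.9, -0.7], [0.1, 0.9], [0.3, -0.0]]
```

```bash
cat >> h.py <<'E'
from scipy.spatial.transform import Rotation as Ro
def to(P,yaw,roll=np.pi):
    s=r.sense(); R0=Ro.from_euler('xyz',s['tcp_rot']); R1=Ro.from_euler('xyz',[np.pi,0,yaw])
    print('t',round(s['clock'],2),'now',np.round(s['eef_pos'],1),np.round(s['tcp_rot'],4),'F',np.round(s['contact_force'],2),'op',round(s['opening'],3))
    print('  shift',np.round(R0.inv().apply(np.array(P)-s['eef_pos']),1),'turn',np.round((R0.inv()*R1).as_rotvec(degrees=True),2))
E
python3 - <<'E'
from h import *
to([430,308.3,60],2.895); to([430,308.3,-1],2.895)
E
```

```text
t 1.4 now [152.7 606.1 231.3] [ 3.1416 -0.      2.8948] F [-0.19  0.22 -0.78] op 0.999
  shift [-341.7 -221.   171.3] turn [ 0.   -0.   -0.01]
t 1.4 now [152.7 606.1 231.3] [ 3.1416 -0.      2.8948] F [-0.19  0.22 -0.78] op 0.999
  shift [-341.7 -221.   232.3] turn [ 0.   -0.   -0.01]
```

Request:
play_rows(moves=[[[0,0,0],[-30,-20,0],1],[[0,0,0],[-65,-42,5],1],[[0,0,0],[-100,-65,15],1],[[0,0,0],[-135,-87,30],1],[[0,0,0],[-170,-110,50],1],[[0,0,0],[-205,-132,70],1],[[0,0,0],[-240,-155,90],1],[[0,0,0],[-275,-178,110],1],[[0,0,0],[-310,-200,125],1],[[0,0,0],[-335,-216,140],1],[[0,0,0],[-341.7,-221,150],1],[[0,0,0],[-341.7,-221,160],1],[[0,0,0],[-341.7,-221,160],1],[[0,0,0],[-341.7,-221,160],1]], newtons=40)

```text
clock: 2.8
eef_pos: [429.3, 309.3, 71.4]
tcp_rot: [3.142, -0.0, 2.896]
contact_force: [-0.8, 0.3, -0.1]
opening: 0.999
```

```bash
python3 - <<'E'
from h import *
f=r.grab_frame('top'); save(f,'t1.png',(130,180,290,300),4.8); g=r.grab_frame('side'); save(g,'s1.png',(100,60,300,260),3)
to([430,308.3,-1],2.895)
E
```

```text
t 2.9 now [429.7 309.4  71.8] [3.1409e+00 5.0000e-04 2.8964e+00] F [-0.05 -0.38  0.79] op 0.999
  shift [-0.5 -1.  72.8] turn [0.04 0.03 0.08]
```

View pics/t1.png

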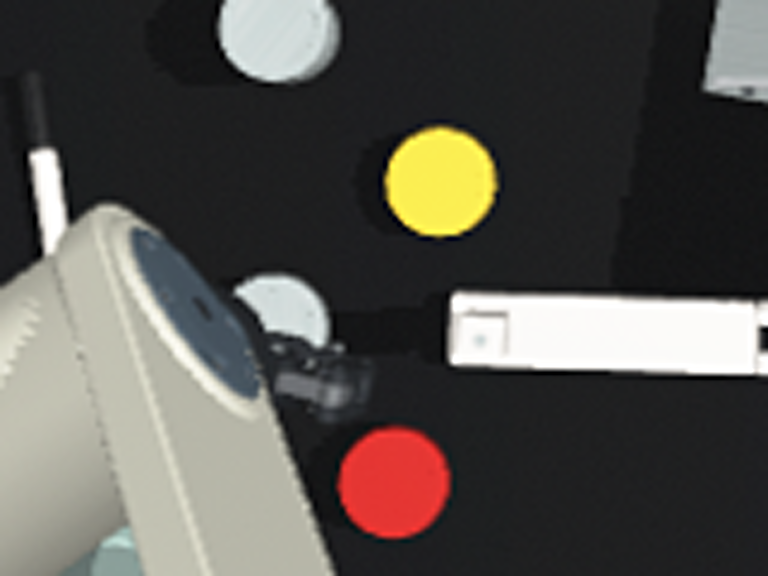

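View pics/s1.png

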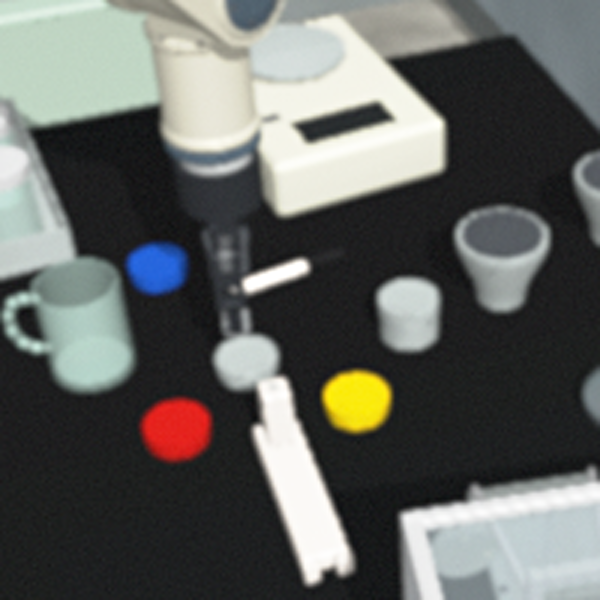

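```bash
python3 - <<'E'
from h import *
f=np.load('/tmp/f.npy',allow_pickle=True).item(); g=np.load('/tmp/g.npy',allow_pickle=True).item()
for d in (-48,48):
    P=[430+.244*d,308.5+.97*d,85]
    a=proj(f,P)[0];b=proj(g,P)[0]; print((a-[130,180])*4.8,(b-[100,60])*3)
for P in ([430,308.5,72],[430,308.5,20]): print((proj(f,P)[0]-[130,180])*4.8,(proj(g,P)[0]-[100,60])*3)
E
```

```text
[335.82023028 357.56515803] [236.75829473 334.11572674]
[156.65803969 312.00267512] [235.12864689 270.86908414]
[251.34406353 332.71684037] [237.45815644 312.50390536]
[270.66618376 325.07145812] [243.40375406 354.60524894]
```

Request:
play_rows(moves=[[[0,0,0],[-0.5,-1,20],1],[[0,0,0],[-0.5,-1,40],1],[[0,0,0],[-0.5,-1,55],1],[[0,0,0],[-0.5,-1,66],1],[[0,0,0],[-0.5,-1,71],1],[[0,0,0],[-0.5,-1,72.5],1],[[0,0,0],[-0.5,-1,72.5],1],[[0,0,0],[-0.5,-1,72.5],0.6],[[0,0,0],[-0.5,-1,72.5],0.5],[[0,0,0],[-0.5,-1,72.5],0.5],[[0,0,0],[-0.5,-1,72.5],0.4],[[0,0,0],[-0.5,-1,72.5],0.4],[[0,0,0],[-0.5,-1,72.5],0.4]], newtons=40)

```text
clock: 4.2
eef_pos: [430.4, 308.6, 0.2]
tcp_rot: [3.14, 0.001, 2.896]
contact_force: [-1.6, -0.9, 7.5]
opening: 0.682
```

```bash
python3 - <<'E'
from h import *
f=r.grab_frame('side'); save(f,'s2.png',(130,130,230,220),6)
to([612.1,8.9,100],2.972)
E
```

```text
t 4.25 now [4.304e+02 3.086e+02 2.000e-01] [3.1401e+00 1.1000e-03 2.8963e+00] F [-1.7  -1.61  6.69] op 0.681
  shift [-249.2 -246.5  -99.9] turn [ 0.08  0.07 -4.34]
```

View pics/s2.png

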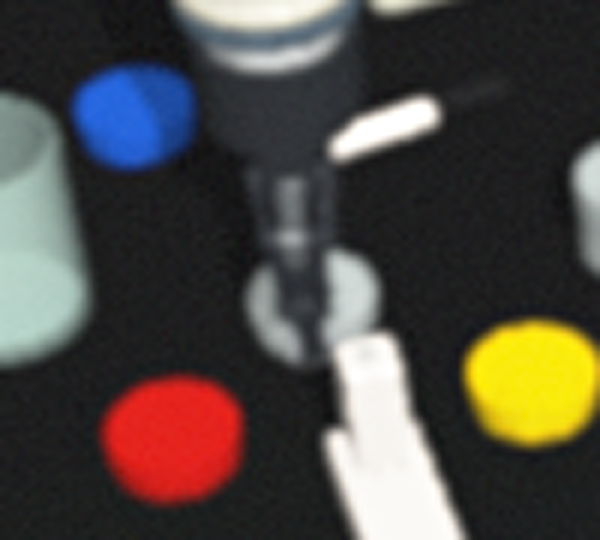

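Request:
play_rows(moves=[[[0,0,0],[0,0,-5],0.4],[[0,0,0],[0,0,-15],0.4],[[0,0,0],[0,0,-35],0.4],[[0,0,0],[-3,-3,-55],0.4],[[0,0,0],[-12,-12,-75],0.4],[[0,0,-0.5],[-30,-30,-88],0.4],[[0,0,-1],[-52,-52,-95],0.4],[[0,0,-1.5],[-75,-75,-97],0.4],[[0,0,-2],[-98,-98,-97],0.4],[[0,0,-2.5],[-122,-121,-97],0.4],[[0,0,-3],[-146,-144,-97],0.4],[[0,0,-3.5],[-170,-168,-97],0.4],[[0,0,-4],[-193,-191,-97],0.4],[[0,0,-4.3],[-215,-212,-97],0.4],[[0,0,-4.3],[-232,-229,-97],0.4],[[0,0,-4.3],[-243,-240,-97],0.4],[[0,0,-4.3],[-248,-245,-97],0.4],[[0,0,-4.3],[-249.2,-246.5,-97],0.4],[[0,0,-4.3],[-249.2,-246.5,-97],0.4]], newtons=40)

```text
clock: 6.15
eef_pos: [611.7, 9.4, 97.2]
tcp_rot: [3.14, 0.001, 2.971]
contact_force: [-0.9, -0.2, -1.7]
opening: 0.679
```

```bash
python3 - <<'E'
from h import *
f=r.grab_frame('top'); save(f,'t3.png',(220,110,420,260),4); g=r.grab_frame('side'); save(g,'s3.png',(180,120,400,300),3.5)
to([612.1,8.9,13],2.972)
E
```

```text
t 6.25 now [611.5   9.7  97.1] [3.1401e+00 6.0000e-04 2.9721e+00] F [ 0.94 -0.37 -1.46] op 0.678
  shift [-0.7 -0.8 84.1] turn [0.08 0.04 0.01]
```

View pics/t3.png

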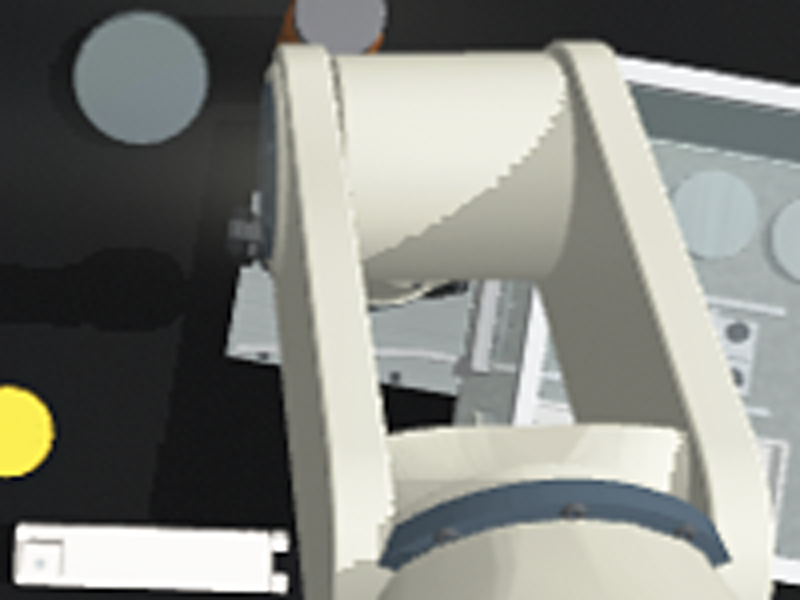

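View pics/s3.png

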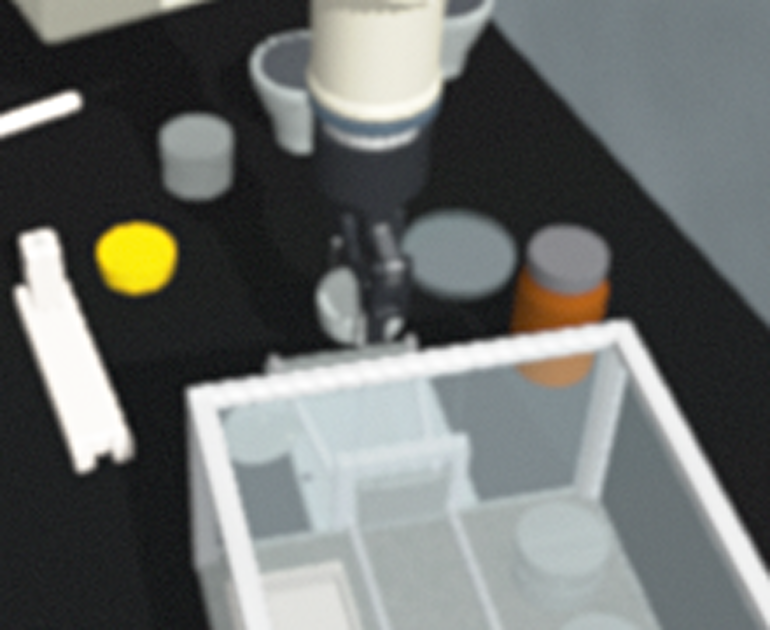

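Request:
play_rows(moves=[[[0,0,0],[-0.7,-0.8,15],0.4],[[0,0,0],[-0.7,-0.8,32],0.4],[[0,0,0],[-0.7,-0.8,49],0.4],[[0,0,0],[-0.7,-0.8,63],0.4],[[0,0,0],[-0.7,-0.8,73],0.4],[[0,0,0],[-0.7,-0.8,79],0.4],[[0,0,0],[-0.7,-0.8,82],0.4],[[0,0,0],[-0.7,-0.8,83.5],0.4],[[0,0,0],[-0.7,-0.8,84],0.4],[[0,0,0],[-0.7,-0.8,84],0.4],[[0,0,0],[-0.7,-0.8,84],0.4]], newtons=40)

```text
clock: 7.35
eef_pos: [612.5, 8.9, 13.6]
tcp_rot: [3.14, 0.001, 2.972]
contact_force: [-0.6, -1.2, -0.8]
opening: 0.676
```

```bash
python3 - <<'E'
from h import *
g=r.grab_frame('side'); save(g,'s4.png',(220,150,370,270),5)
to([612.1,8.9,13],2.972)
E
```

```text
t 7.4 now [612.5   8.9  13.6] [3.1400e+00 1.5000e-03 2.9721e+00] F [-0.68  0.39 -1.75] op 0.679
  shift [ 0.4 -0.1  0.6] turn [0.09 0.08 0.01]
```

View pics/s4.png

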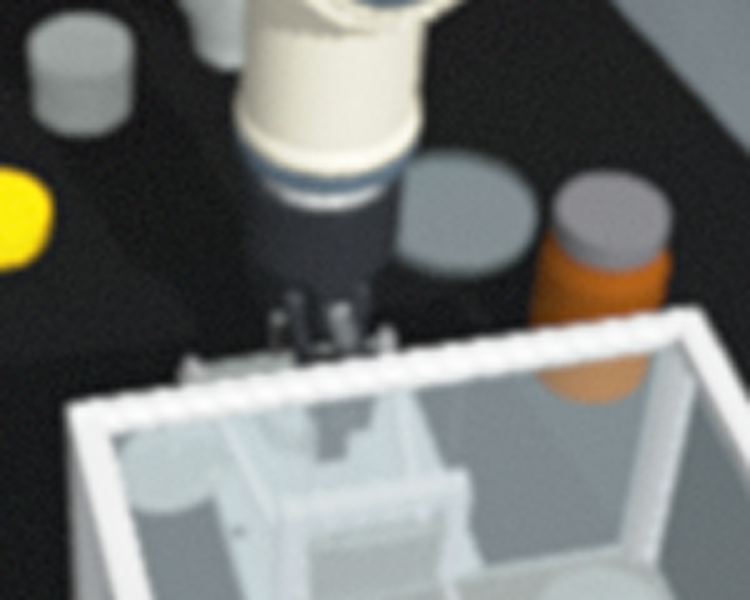

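Request:
play_rows(moves=[[[0,0,0],[0,0,0.7],0.4],[[0,0,0],[0,0,1.2],0.4],[[0,0,0],[0,0,1.5],0.4],[[0,0,0],[0,0,1.5],0.4]], newtons=40)

```text
clock: 7.8
eef_pos: [612.6, 8.9, 12.3]
tcp_rot: [3.14, 0.002, 2.972]
contact_force: [-1.0, 0.1, 2.5]
opening: 0.679
```

Request:
play_rows(moves=[[[0,0,0],[0,0,0],0.75],[[0,0,0],[0,0,0],0.85],[[0,0,0],[0,0,0],1],[[0,0,0],[0,0,0],1],[[0,0,0],[0,0,-3],1],[[0,0,0],[0,0,-15],1],[[0,0,0],[0,0,-40],1],[[0,0,0],[0,0,-75],1],[[0,0,0],[0,0,-110],1],[[0,0,0],[0,30,-135],1],[[0,0,0],[20,65,-140],1],[[0,0,0],[45,100,-140],0.8],[[0,0,0],[75,130,-140],0.7],[[0,0,0],[105,150,-140],0.6],[[0,0,0],[130,160,-140],0.6],[[0,0,0],[140,165,-140],0.6],[[0,0,0],[140,165,-140],0.6]])

```text
clock: 9.5
eef_pos: [501.6, 195.6, 153.2]
tcp_rot: [3.14, 0.002, 2.974]
contact_force: [0.4, -0.1, 0.4]
opening: 0.603
```

```bash
python3 - <<'E'
from h import *
f=r.grab_frame('top'); save(f,'t5.png',(220,110,420,260),4); g=r.grab_frame('side'); save(g,'s5.png',(180,120,400,300),3.5)
np.save('/tmp/f.npy',f,allow_pickle=True);np.save('/tmp/g.npy',g,allow_pickle=True)
to([429.2,188,60],3.1076)
E
```

```text
t 9.6 now [503.2 194.8 153. ] [3.1395e+00 3.1000e-03 2.9723e+00] F [ 1.26 -0.03 -0.01] op 0.6
  shift [ 72.1 -19.3  92.8] turn [ 0.11  0.18 -7.75]
```

View pics/t5.png

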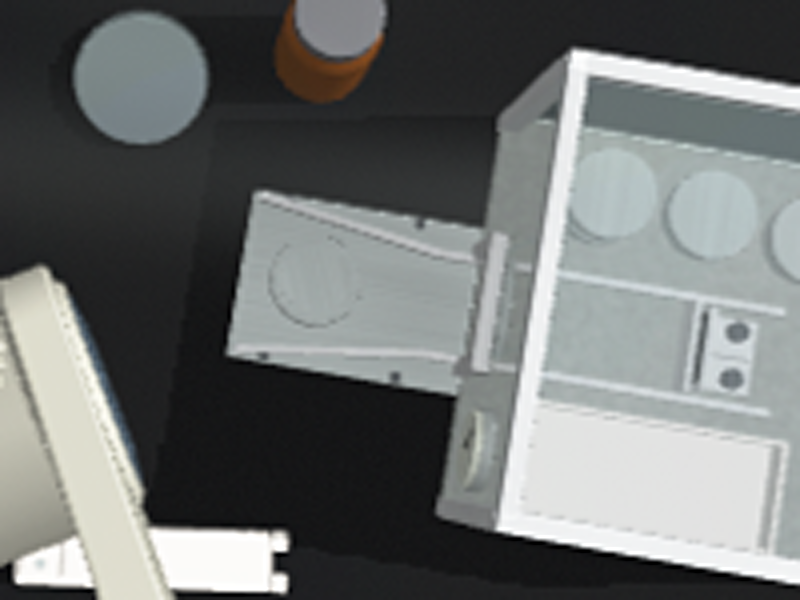

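View pics/s5.png

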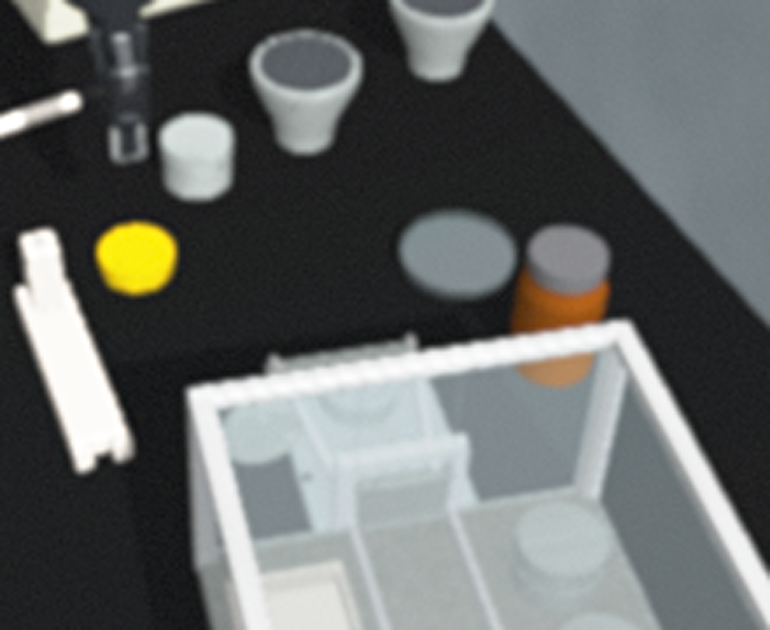

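```bash
python3 - <<'E'
from h import *
f=np.load('/tmp/f.npy',allow_pickle=True).item()
p=lambda c:np.array([(c[0]+.5)/4-.5+220,(c[1]+.5)/4-.5+110])
q=np.array([593.5,-99.4]);yaw=-1.7405
X=np.array([np.cos(yaw),np.sin(yaw)]);Y=np.array([-X[1],X[0]])
for n,c,z in [('dish',(315,280),32),('ap1',(262,192),12),('ap2',(230,355),12),('lane1a',(520,265),22),('lane1b',(785,312),22),('lane2a',(500,368),22),('lane2b',(770,412),22),('rail_in1',(470,258),22),('rail_in2',(450,355),22),('rail_out1',(265,196),22),('rail_out2',(235,349),22)]:
    w=onz(f,p(c),z)[:2]; d=w-q; print(n,np.round(w,1),'cab',np.round([d@X,d@Y],1))
E
```

```text
dish [611.1  10. ] cab [-110.8   -1.1]
ap1 [673.8  43.5] cab [-154.4   55. ]
ap2 [562.2  65.8] cab [-157.5  -58.7]
lane1a [ 622.4 -129.4] cab [24.7 33.6]
lane1b [ 590.7 -307.2] cab [205.3  32.3]
lane2a [ 552.9 -114.8] cab [ 22.  -37.4]
lane2b [ 523.5 -295.2] cab [204.8 -36. ]
rail_in1 [627.2 -95.7] cab [-9.3 32.6]
rail_in2 [561.7 -81.4] cab [-12.4 -34.4]
rail_out1 [669.3  42.3] cab [-152.4   50.8]
rail_out2 [565.7  62.9] cab [-155.3  -54.8]
```

Request:
play_rows(moves=[[[0,0,-2],[20,-6,5],0.7],[[0,0,-4],[42,-12,12],0.7],[[0,0,-6],[60,-17,20],0.7],[[0,0,-7.7],[70,-19,30],0.7],[[0,0,-7.7],[72.1,-19.3,38],0.7],[[0,0,-7.7],[72.1,-19.3,40],0.7],[[0,0,-7.7],[72.1,-19.3,40],0.7]])

```text
clock: 10.3
eef_pos: [430.0, 188.0, 112.5]
tcp_rot: [3.14, 0.003, 3.106]
contact_force: [0.6, 0.0, 0.0]
opening: 0.702
```

```bash
python3 - <<'E'
from h import *
f=r.grab_frame('top'); save(f,'t6.png',(190,200,310,290),6); g=r.grab_frame('side'); save(g,'s6.png',(130,100,250,260),4)
to([429.2,188,29],3.1076)
E
```

```text
t 10.4 now [430.1 188.1 112.9] [3.1396 0.004  3.1061] F [-1.15 -0.62  0.05] op 0.698
  shift [ 1.2 -0.3 83.9] turn [ 0.11  0.23 -0.09]
```

View pics/t6.png

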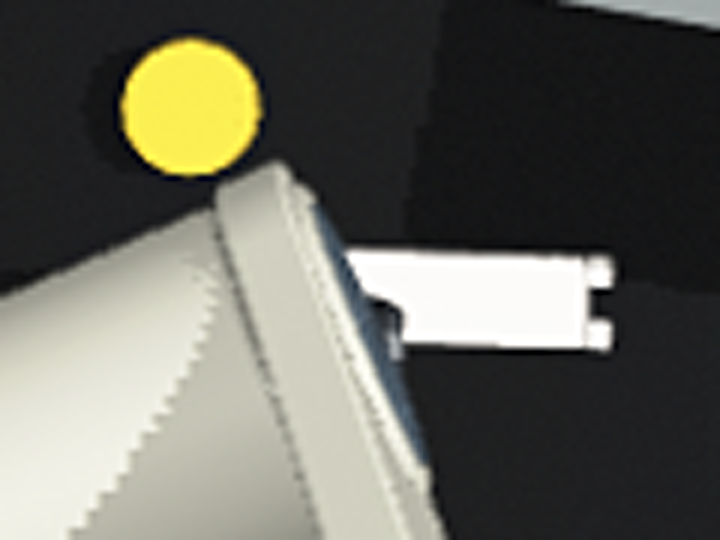

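View pics/s6.png

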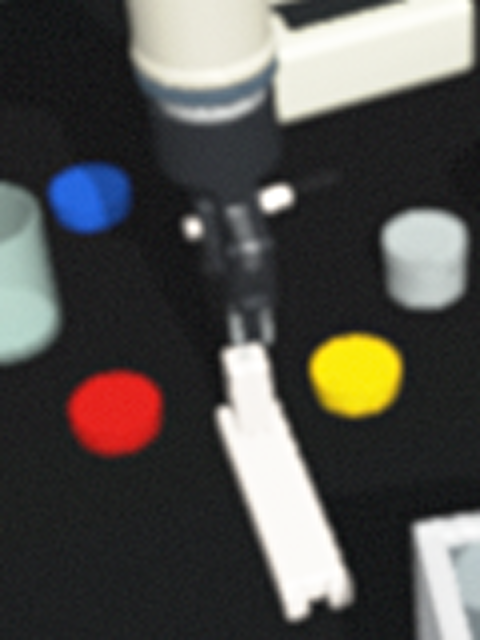

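Request:
play_rows(moves=[[[0,0,0],[1,-0.3,20],0.7],[[0.1,0.2,0],[1,-0.3,42],0.7],[[0.1,0.2,0],[1,-0.3,62],0.7],[[0.1,0.2,0],[1,-0.3,76],0.7],[[0.1,0.2,0],[1,-0.3,82],0.7],[[0.1,0.2,0],[1,-0.3,83.5],0.7],[[0.1,0.2,0],[1,-0.3,83.5],0.6],[[0.1,0.2,0],[1,-0.3,83.5],0.5],[[0.1,0.2,0],[1,-0.3,83.5],0.4],[[0.1,0.2,0],[1,-0.3,83.5],0.3],[[0.1,0.2,0],[1,-0.3,83.5],0.2],[[0.1,0.2,0],[1,-0.3,83.5],0.1],[[0.1,0.2,0],[1,-0.3,83.5],0.1],[[0.1,0.2,0],[1,-0.3,83.5],0.1]], newtons=70)

```text
clock: 11.8
eef_pos: [429.9, 188.2, 30.0]
tcp_rot: [3.141, 0.001, 3.106]
contact_force: [-0.4, -0.3, 5.7]
opening: 0.271
```

```bash
python3 - <<'E'
from h import *
g=r.grab_frame('side'); save(g,'s7.png',(130,100,250,260),4)
to([429.2,188,29],3.1076)
print(r.sense()['wrist_torque'])
E
```

```text
t 11.85 now [429.9 188.2  30. ] [3.1409e+00 1.5000e-03 3.1060e+00] F [ 0.06 -0.48  5.73] op 0.272
  shift [ 0.7 -0.2  1. ] turn [ 0.04  0.08 -0.09]
[-0.04859271  0.11540093  0.00652413]
```

View pics/s7.png

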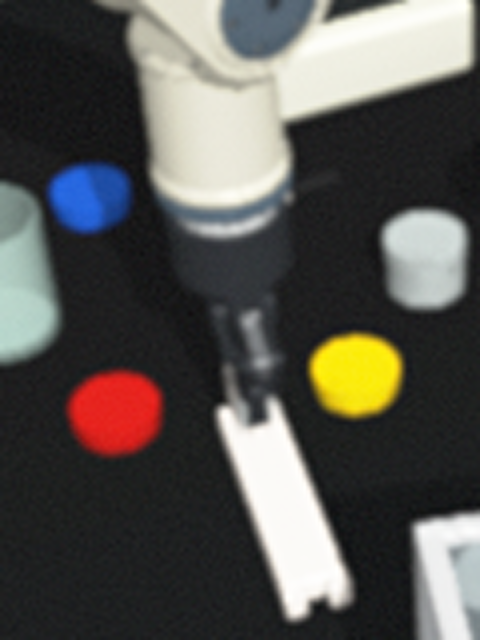

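Request:
play_rows(moves=[[[0,0,0],[0,0,-3],0.1],[[0,0,0],[0,0,-12],0.1],[[0,0,0],[0,0,-30],0.1],[[0,0,0],[0,0,-50],0.1],[[0,0,0],[0,0,-65],0.1],[[0,0,0],[0,0,-70],0.1],[[0,0,0],[0,0,-70],0.1]])

```text
clock: 12.55
eef_pos: [430.2, 188.4, 100.9]
tcp_rot: [3.14, 0.003, 3.106]
contact_force: [0.2, 0.4, -2.0]
opening: 0.27
```

```bash
python3 - <<'E'
from h import *
g=r.grab_frame('side'); save(g,'s8.png',(130,100,290,260),4)
print(r.sense()['wrist_torque'])
to([645.5,213.4,100],2.9695)
E
```

```text
[ 0.0784762  -0.00358728 -0.01513807]
t 12.6 now [429.7 188.2 100.1] [3.1407e+00 1.9000e-03 3.1061e+00] F [-0.57  0.63 -1.24] op 0.27
  shift [-214.7   32.9    0.6] turn [0.06 0.11 7.82]
```

View pics/s8.png

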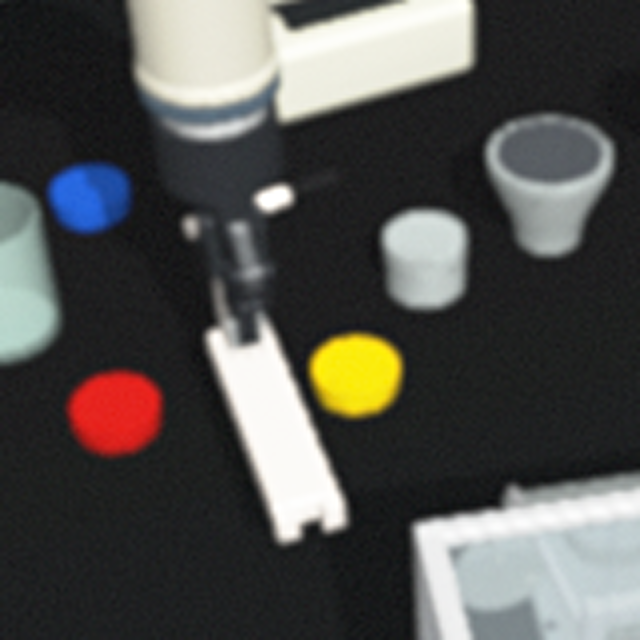

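Request:
play_rows(moves=[[[0,0,0.5],[-12,2,0],0.1],[[0,0,1.5],[-32,5,0],0.1],[[0,0,2.5],[-57,9,0],0.1],[[0,0,3.5],[-84,13,0],0.1],[[0,0,4.5],[-111,17,0],0.1],[[0,0,5.5],[-138,21,0],0.1],[[0,0,6.5],[-164,25,0],0.1],[[0,0,7.3],[-187,29,0],0.1],[[0.1,0.1,7.8],[-204,31.5,0],0.1],[[0.1,0.1,7.8],[-212,32.5,0],0.1],[[0.1,0.1,7.8],[-214.7,32.9,0],0.1],[[0.1,0.1,7.8],[-214.7,32.9,0],0.1],[[0.1,0.1,7.8],[-214.7,32.9,0],0.1]])

```text
clock: 13.9
eef_pos: [644.6, 213.3, 100.3]
tcp_rot: [-3.14, -0.001, 2.97]
contact_force: [0.4, -0.7, -2.4]
opening: 0.272
```

```bash
python3 - <<'E'
from h import *
f=r.grab_frame('top'); save(f,'t9.png',(220,110,420,260),4); g=r.grab_frame('side'); save(g,'s9.png',(180,100,400,280),3.5)
np.save('/tmp/f9.npy',f,allow_pickle=True)
to([645.5,213.4,44],2.9695)
E
```

```text
t 14.0 now [644.8 213.4 100.6] [-3.1407e+00 -3.0000e-04  2.9702e+00] F [-0.79  0.39 -1.62] op 0.27
  shift [-0.7  0.2 56.6] turn [-0.05 -0.02  0.04]
```

View pics/t9.png

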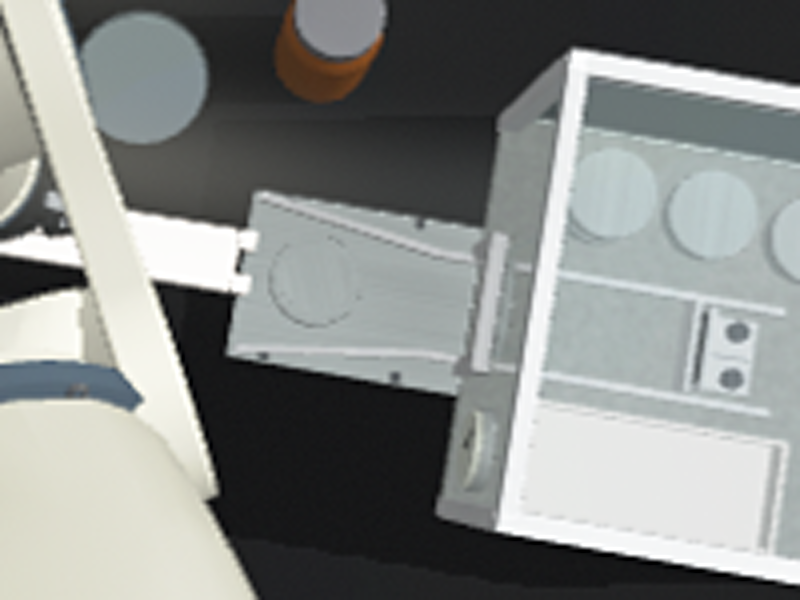

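View pics/s9.png

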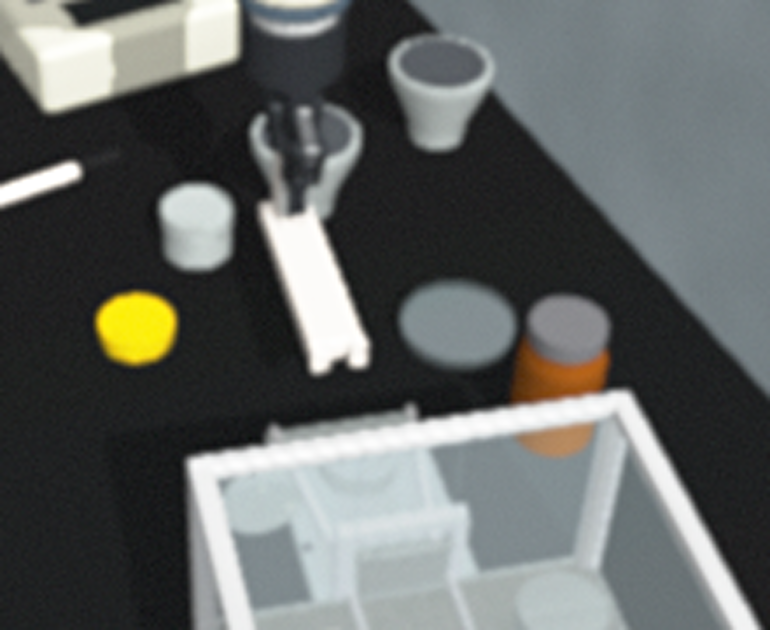

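```bash
python3 - <<'E'
from h import *
f=np.load('/tmp/f9.npy',allow_pickle=True).item()
p=lambda c:np.array([(c[0]+.5)/4-.5+220,(c[1]+.5)/4-.5+110])
q=np.array([591.6,-101]);yaw=-1.7405
X=np.array([np.cos(yaw),np.sin(yaw)]);Y=np.array([-X[1],X[0]])
for n,c,z in [('pr1',(257,232),88.6),('pr1b',(256,249),88.6),('pr2a',(251,277),88.6),('pr2',(250,293),88.6),('edge1',(130,209),88.6),('edge1b',(238,230),88.6),('edge2',(160,280),88.6),('edge2b',(238,292),88.6),('dish',(315,280),32)]:
    w=onz(f,p(c),z)[:2]; d=w-q; print(n,np.round(w,1),'cab',np.round([d@X,d@Y],1))
s=r.sense(); d=s['eef_pos'][:2]-q; print('tcp',d@X,d@Y)
E
```

```text
pr1 [635.2  52.7] cab [-158.8   17. ]
pr1b [624.5  53.4] cab [-157.7    6.3]
pr2a [606.8  56.6] cab [-157.9  -11.6]
pr2 [596.7  57.2] cab [-156.8  -21.7]
edge1 [649.8 132.5] cab [-240.    17.9]
edge1b [636.5  64.6] cab [-170.8   16.3]
edge2 [604.9 113.7] cab [-213.8  -23.2]
edge2b [597.3  64.8] cab [-164.4  -22.4]
dish [611.1  10. ] cab [-112.7    0.5]
tcp -318.83047792497024 -0.6847842198039658
```

Request:
play_rows(moves=[[[0,0,0],[-1.5,0,10],0.1],[[0,0,0],[-2,0,24],0.1],[[0,0,0],[-2,0,38],0.1],[[0,0,0],[-2,0,49],0.1],[[0,0,0],[-2,0,55],0.1],[[0,0,0],[-2,0,57],0.1],[[0,0,0],[-2,0,57],0.1],[[0,0,0],[-2,0,57],0.1]])

```text
clock: 14.8
eef_pos: [647.1, 213.1, 44.1]
tcp_rot: [-3.141, 0.0, 2.97]
contact_force: [0.3, 0.8, -1.7]
opening: 0.272
```

```bash
cat > st.py <<'E'
from h import *
q=np.array([591.6,-101]);yaw=-1.7405
X=np.array([np.cos(yaw),np.sin(yaw)]);Y=np.array([-X[1],X[0]])
def st():
    s=r.sense(); d=s['eef_pos'][:2]-q; F=s['contact_force']
    print('t',round(s['clock'],2),'cab',np.round([d@X,d@Y,s['eef_pos'][2]],2),'rot',np.round(s['tcp_rot'],4),'Fx',round(-F[:2]@X,2),'Fy',round(F[:2]@Y,2),'Fz',round(F[2],2),'op',round(s['opening'],3),'tau',np.round(s['wrist_torque'],2))
E
python3 - <<'E'
from st import *
st()
g=r.grab_frame('side'); save(g,'s10.png',(220,150,380,290),4.5)
f=r.grab_frame('top'); save(f,'t10.png',(220,110,420,260),4)
to([0,0,0],2.9695)
E
```

```text
t 14.8 cab [-318.97    1.65   44.08] rot [-3.1411e+00  4.0000e-04  2.9702e+00] Fx 0.79 Fy 0.16 Fz -1.72 op 0.272 tau [0.12 0.02 0.  ]
t 14.9 now [647.2 213.2  44.3] [-3.1412e+00  7.0000e-04  2.9702e+00] F [ 0.22 -0.52 -1.36] op 0.269
  shift [ 601.4 -320.4   44. ] turn [-0.02  0.04  0.04]
```

View pics/s10.png

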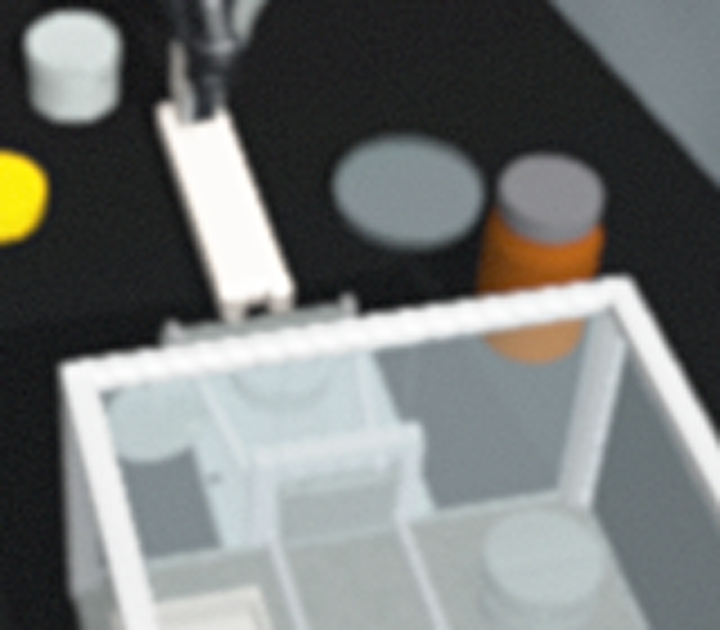

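View pics/t10.png

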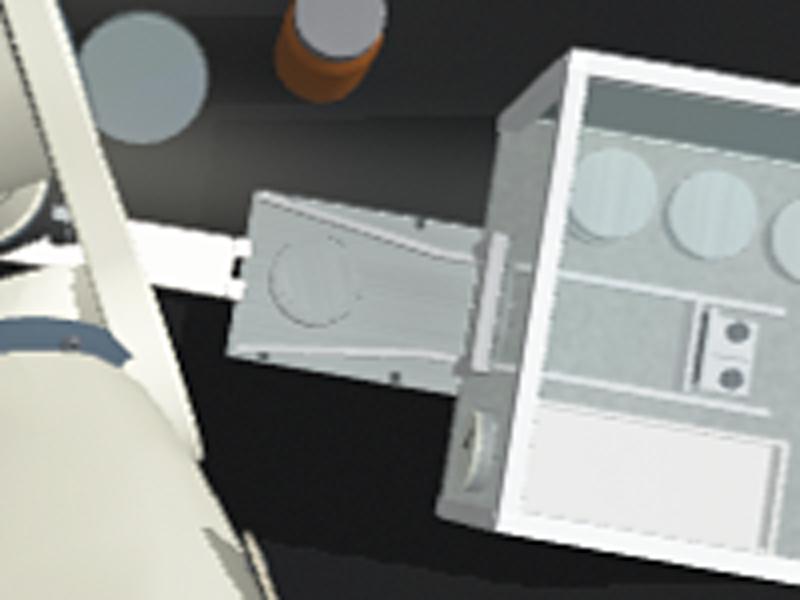

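Request:
play_rows(moves=[[[0,0,0],[0,-3,0],0.1],[[0,0,0],[0,-8,0.2],0.1],[[0,0,0],[0,-12,0.4],0.1],[[0,0,0],[0,-15,0.4],0.1],[[0,0,0],[0,-18,0.4],0.1],[[0,0,0],[0,-21,0.4],0.1],[[0,0,0],[0,-25,0.4],0.1],[[0,0,0],[0,-29,0.4],0.1],[[0,0,0],[0,-34,0.4],0.1],[[0,0,0],[0,-39,0.4],0.1],[[0,0,0],[0,-44,0.4],0.1],[[0,0,0],[0,-49,0.4],0.1],[[0,0,0],[0,-54,0.4],0.1],[[0,0,0],[0,-58,0.4],0.1],[[0,0,0],[0,-61,0.4],0.1],[[0,0,0],[0,-63,0.4],0.1],[[0,0,0],[0,-64,0.4],0.1]])

```text
clock: 16.6
eef_pos: [636.2, 149.9, 43.9]
tcp_rot: [-3.141, 0.001, 2.97]
contact_force: [0.9, 0.3, -1.6]
opening: 0.271
```

```bash
python3 - <<'E'
from st import *
st()
g=r.grab_frame('side'); save(g,'s11.png',(220,150,380,290),4.5)
f=r.grab_frame('top'); save(f,'t11.png',(220,110,420,260),4)
E
```

```text
t 16.6 cab [-254.86    1.61   43.92] rot [-3.1412e+00  7.0000e-04  2.9701e+00] Fx 0.43 Fy 0.82 Fz -1.6 op 0.271 tau [ 0.15 -0.04 -0.05]
```

View pics/s11.png

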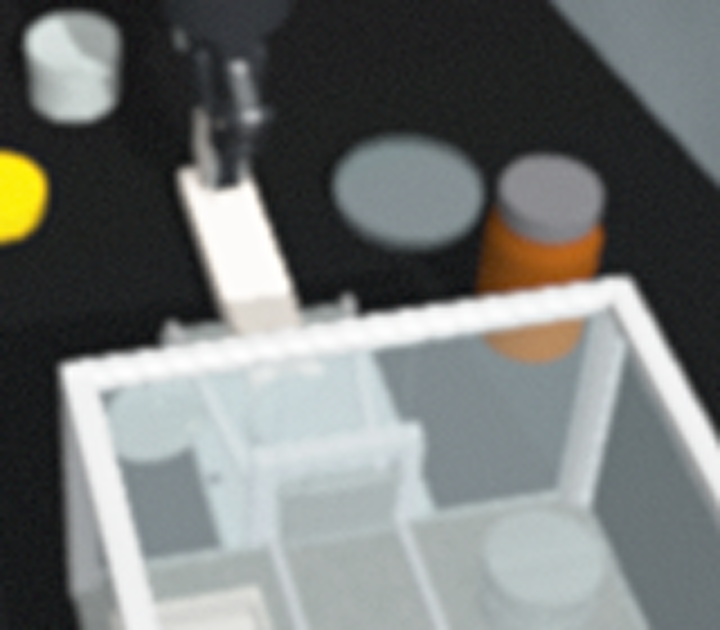

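View pics/t11.png

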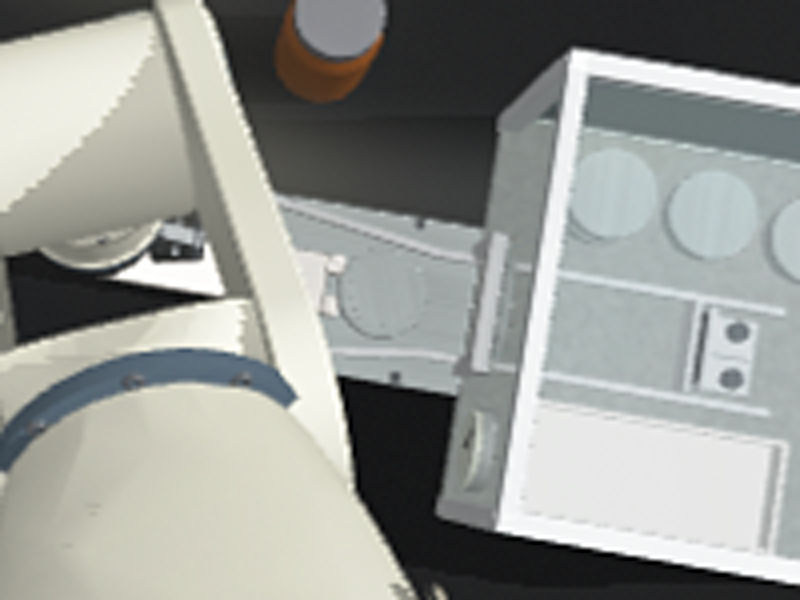

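Request:
play_rows(moves=[[[0,0,0],[0.3,-2,0],0.1],[[0,0,0],[0.6,-6,0],0.1],[[0,0,0],[1,-10,0],0.1],[[0,0,0],[1,-15,0],0.1],[[0,0,0],[1,-20,0],0.1],[[0,0,0],[1,-25,0],0.1],[[0,0,0],[1,-30,0],0.1],[[0,0,0],[1,-35,0],0.1],[[0,0,0],[1,-39,0],0.1],[[0,0,0],[1,-42,0],0.1],[[0,0,0],[1,-44,0],0.1],[[0,0,0],[1,-45,0],0.1]])

```text
clock: 17.9
eef_pos: [627.6, 105.7, 43.9]
tcp_rot: [-3.141, 0.001, 2.97]
contact_force: [0.1, 0.6, -1.5]
opening: 0.273
```

```bash
python3 - <<'E'
from st import *
st()
f=r.grab_frame('top'); save(f,'t12.png',(220,110,420,260),4)
st()
E
```

```text
t 17.9 cab [-209.8     0.54   43.94] rot [-3.1412e+00  7.0000e-04  2.9700e+00] Fx 0.64 Fy 0.02 Fz -1.5 op 0.273 tau [ 0.18 -0.04  0.03]
t 17.95 cab [-209.75    0.54   43.92] rot [-3.1411e+00  6.0000e-04  2.9701e+00] Fx 0.19 Fy -0.1 Fz -1.87 op 0.274 tau [ 0.11 -0.04 -0.04]
```

View pics/t12.png

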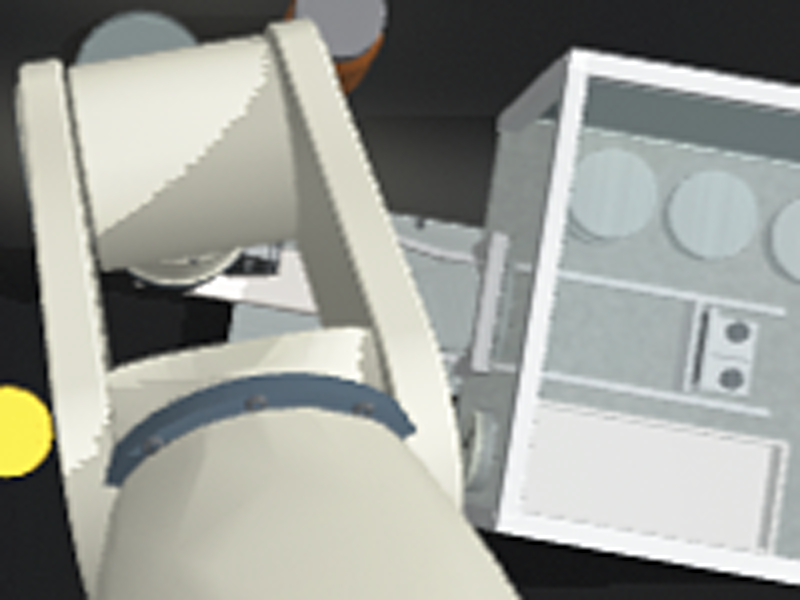

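Request:
play_rows(moves=[[[0,0,0],[0,-2,0],0.1],[[0,0,0],[0,-5,0],0.1],[[0,0,0],[0,-9,0],0.1],[[0,0,0],[0,-13,0],0.1],[[0,0,0],[0,-17,0],0.1],[[0,0,0],[0,-21,0],0.1],[[0,0,0],[0,-25,0],0.1],[[0,0,0],[0,-29,0],0.1],[[0,0,0],[0,-33,0],0.1],[[0,0,0],[0,-37,0],0.1],[[0,0,0],[0,-40,0],0.1]])

```text
clock: 19.05
eef_pos: [620.6, 65.8, 43.9]
tcp_rot: [-3.141, 0.001, 2.97]
contact_force: [0.4, 1.3, -1.1]
opening: 0.273
```

```bash
python3 - <<'E'
from st import *
st()
f=r.grab_frame('top'); save(f,'t13.png',(260,130,420,250),4.5)
g=r.grab_frame('side'); save(g,'s13.png',(220,170,400,310),4.2)
st()
E
```

```text
t 19.05 cab [-169.29    0.41   43.93] rot [-3.1410e+00  5.0000e-04  2.9699e+00] Fx 1.36 Fy 0.15 Fz -1.06 op 0.273 tau [ 0.22 -0.01  0.01]
t 19.15 cab [-169.2     0.38   43.9 ] rot [-3.1409e+00  4.0000e-04  2.9698e+00] Fx 0.03 Fy 1.12 Fz -1.6 op 0.269 tau [ 0.08 -0.03 -0.03]
```

View pics/s13.png

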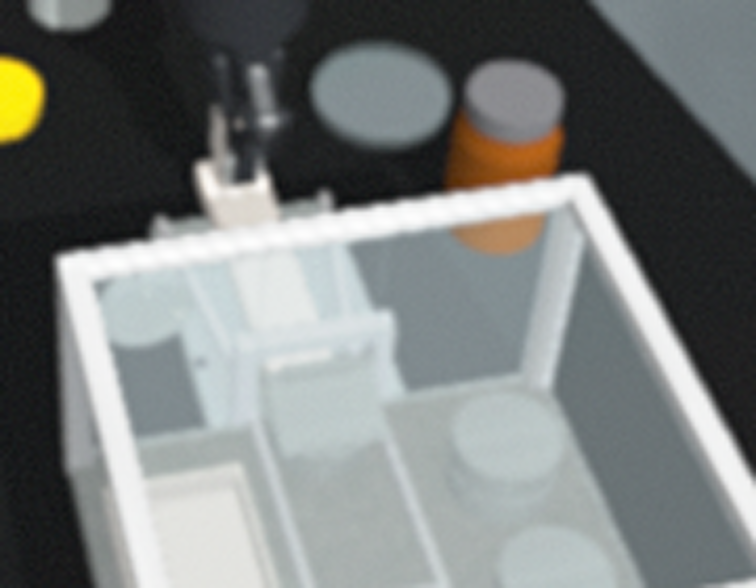

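View pics/t13.png

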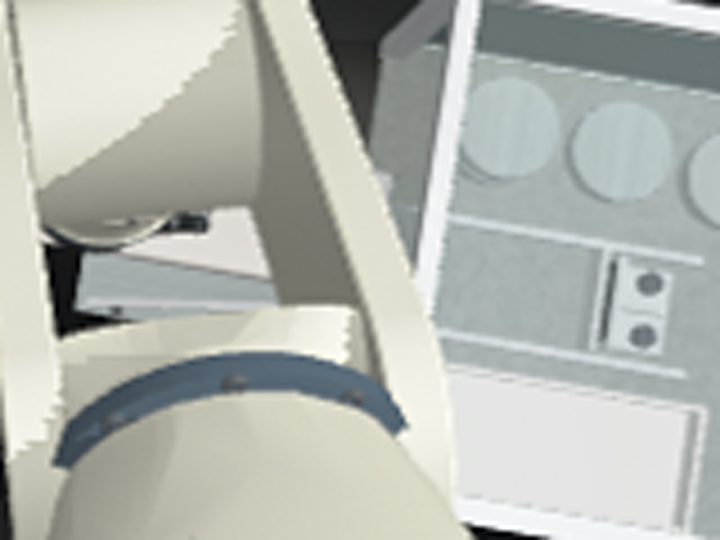

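```bash
python3 - <<'E'
from st import *
f=np.load('/tmp/f9.npy',allow_pickle=True).item()
p=lambda c:np.array([(c[0]+.5)/4.5-.5+260,(c[1]+.5)/4.5-.5+130])
for c in [(606,250),(596,350),(601,298),(612,260)]:
    for z in (12,36): 
        d=onz(f,p(c),z)[:2]-q; print(c,z,np.round([d@X,d@Y],1))
E
```

```text
(606, 250) 12 [148.7  32.2]
(606, 250) 36 [140.1  28.4]
(596, 350) 12 [151.5 -28.6]
(596, 350) 36 [142.8 -30.9]
(601, 298) 12 [149.9   2.9]
(601, 298) 36 [ 1.413e+02 -1.000e-01]
(612, 260) 12 [153.1  26.8]
(612, 260) 36 [144.5  23.2]
```

Request:
play_rows(moves=[[[0,0,0],[0,-2,0],0.1],[[0,0,0],[0,-5,0],0.1],[[0,0,0],[0,-9,0],0.1],[[0,0,0],[0,-13,0],0.1],[[0,0,0],[0,-17,0],0.1],[[0,0,0],[0,-21,0],0.1],[[0,0,0],[0,-25,0],0.1],[[0,0,0],[0,-29,0],0.1],[[0,0,0],[0,-32,0],0.1],[[0,0,0],[0,-34,0],0.1],[[0,0,0],[0,-35,0],0.1]])

```text
clock: 20.25
eef_pos: [614.5, 31.0, 44.0]
tcp_rot: [-3.141, 0.0, 2.97]
contact_force: [-0.9, 1.6, -0.8]
opening: 0.275
```

```bash
python3 - <<'E'
from st import *
st()
f=r.grab_frame('top'); save(f,'t14.png',(260,130,420,250),4.5)
g=r.grab_frame('side'); save(g,'s14.png',(220,170,400,340),4.2 if 0 else 3.5)
st()
E
```

```text
t 20.25 cab [-133.99    0.32   43.95] rot [-3.1409e+00  4.0000e-04  2.9696e+00] Fx 1.44 Fy -1.12 Fz -0.76 op 0.275 tau [ 0.26 -0.05  0.01]
t 20.35 cab [-134.04    0.36   43.96] rot [-3.1408e+00  5.0000e-04  2.9697e+00] Fx -0.74 Fy -0.39 Fz -1.52 op 0.275 tau [ 0.04 -0.06  0.01]
```

View pics/s14.png

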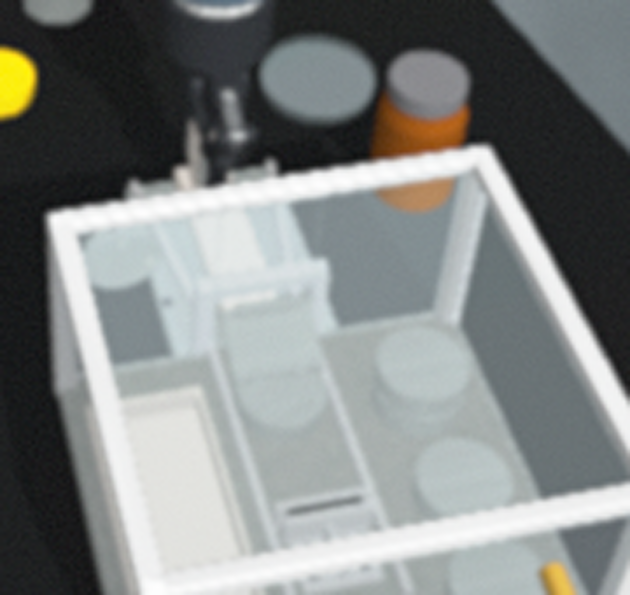

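View pics/t14.png

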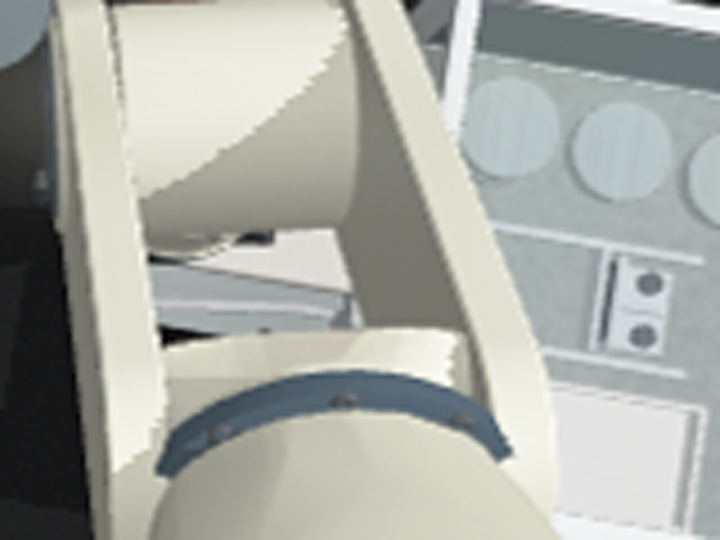

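```bash
python3 - <<'E'
from st import *
g=np.load('/tmp/g.npy',allow_pickle=True).item()
def pr(x,y,z):
    w=q+X*x+Y*y; return np.round(((proj(g,[w[0],w[1],z])[0]-[220,170])+.5)*3.5-.5)
for n,a in [('dishfront top',(85,0,32)),('dishfront bot',(85,0,12)),('dish c top',(55,0,32)),('lane 30L',(30,-32,12)),('lane30R',(30,32,12))]: print(n,pr(*a))
for x in (130,135,140,145): print(x,pr(x,-30.5,36),pr(x,30.5,36),pr(x,30.5,12))
im=cv2.imread('pics/s14.png')
c=im[330:595,190:430]; cv2.imwrite('pics/s14b.png',cv2.resize(c,None,fx=2.2,fy=2.2,interpolation=cv2.INTER_CUBIC))
E
```

```text
dishfront top [294. 427.]
dishfront bot [292. 445.]
dish c top [280. 389.]
lane 30L [221. 386.]
lane30R [314. 369.]
130 [268. 492.] [363. 474.] [359. 496.]
135 [270. 499.] [366. 480.] [362. 502.]
140 [273. 506.] [369. 487.] [365. 509.]
145 [275. 513.] [371. 494.] [367. 516.]
```

View pics/s14b.png

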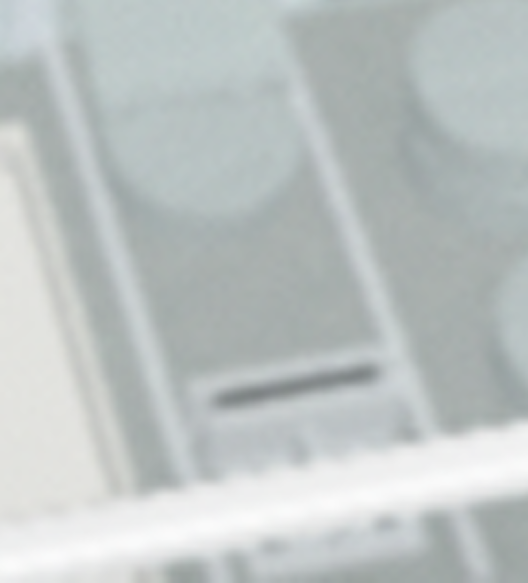

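```bash
python3 - <<'E'
import cv2,numpy as np
im=cv2.imread('pics/s14.png')[330:545,190:430]
g=cv2.cvtColor(im,cv2.COLOR_BGR2LAB); l=g[...,0]
l=cv2.createCLAHE(4,(4,4)).apply(l)
cv2.imwrite('pics/s14c.png',cv2.resize(l,None,fx=2.5,fy=2.5,interpolation=cv2.INTER_CUBIC))
E
```

```text
(no output)
```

View pics/s14c.png

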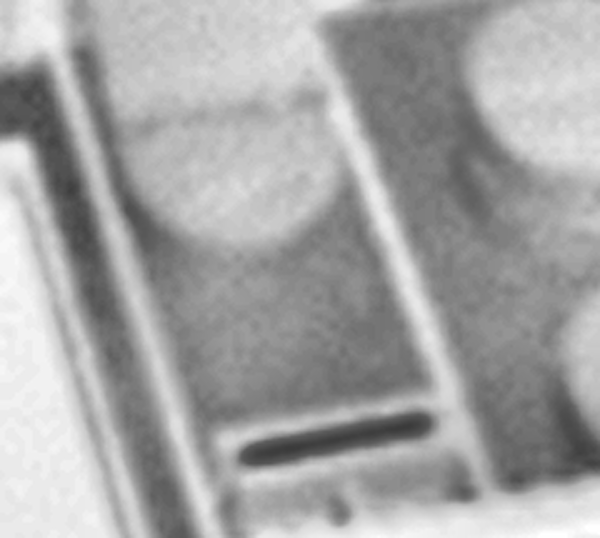

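Request:
play_rows(moves=[[[0,0,0],[0,-2,0],0.1],[[0,0,0],[0,-5,0],0.1],[[0,0,0],[0,-9,0],0.1],[[0,0,0],[0,-13,0],0.1],[[0,0,0],[0,-17,0],0.1],[[0,0,0],[0,-21,0],0.1],[[0,0,0],[0,-25,0],0.1],[[0,0,0],[0,-29,0],0.1],[[0,0,0],[0,-32,0],0.1],[[0,0,0],[0,-34,0],0.1],[[0,0,0],[0,-35,0],0.1],[[0,0,0],[0,-36,0],0.1]])

```text
clock: 21.55
eef_pos: [608.4, -4.4, 44.0]
tcp_rot: [-3.141, 0.0, 2.97]
contact_force: [-0.3, 1.1, -2.4]
opening: 0.273
```

```bash
python3 - <<'E'
from st import *
st()
g=r.grab_frame('side'); save(g,'s15.png',(250,220,360,330),6)
st()
E
```

```text
t 21.55 cab [-98.01   0.24  43.97] rot [-3.1408e+00  4.0000e-04  2.9697e+00] Fx 1.07 Fy -0.46 Fz -2.38 op 0.273 tau [ 0.33 -0.03  0.08]
t 21.6 cab [-97.9    0.22  43.96] rot [-3.1407e+00  4.0000e-04  2.9697e+00] Fx -0.1 Fy 0.46 Fz -2.2 op 0.272 tau [ 0.26 -0.05 -0.01]
```

View pics/s15.png

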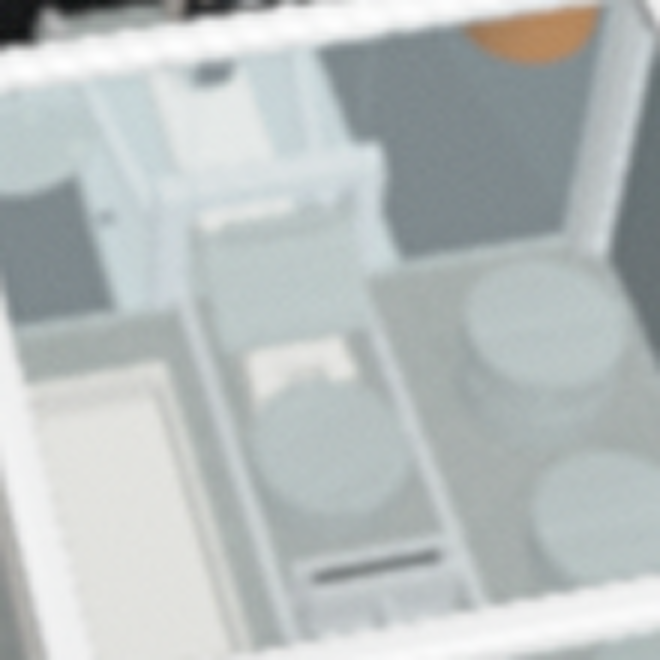

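Request:
play_rows(moves=[[[0,0,0],[0,-1,0],0.1],[[0,0,0],[0,-3,0],0.1],[[0,0,0],[0,-5,0],0.1],[[0,0,0],[0,-7,0],0.1],[[0,0,0],[0,-9,0],0.1],[[0,0,0],[0,-10,0],0.1],[[0,0,0],[0,-11,0],0.1],[[0,0,0],[0,-11,0],0.1]])

```text
clock: 22.4
eef_pos: [606.4, -15.6, 44.0]
tcp_rot: [-3.141, 0.0, 2.97]
contact_force: [-0.2, -1.0, -2.6]
opening: 0.274
```

```bash
python3 - <<'E'
from st import *
st()
g=r.grab_frame('side'); save(g,'s16.png',(250,220,360,330),6)
st()
E
```

```text
t 22.4 cab [-86.72   0.19  43.95] rot [-3.1406e+00  3.0000e-04  2.9697e+00] Fx -0.98 Fy -0.0 Fz -2.6 op 0.274 tau [ 0.16 -0.07  0.02]
t 22.45 cab [-86.72   0.13  43.92] rot [-3.1405e+00  2.0000e-04  2.9696e+00] Fx -0.52 Fy -0.57 Fz -2.87 op 0.276 tau [ 0.15 -0.06 -0.01]
```

View pics/s16.png

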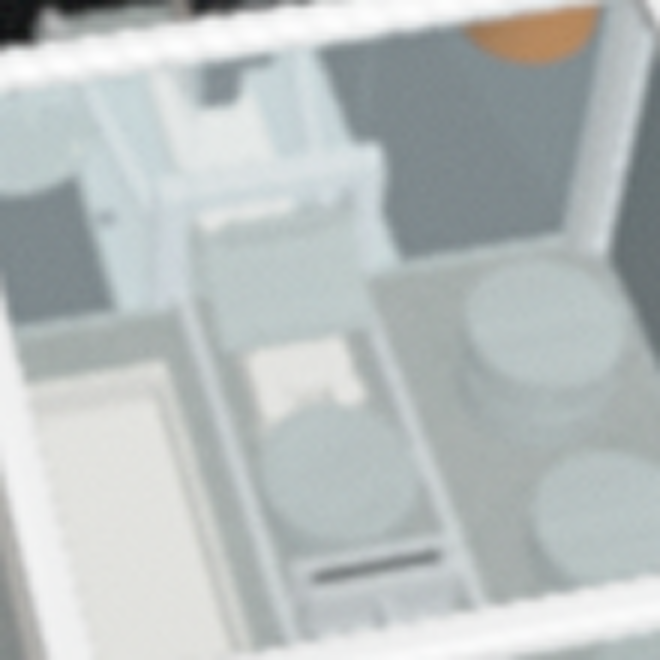

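Request:
play_rows(moves=[[[0,0,0],[0,-1,0],0.1],[[0,0,0],[0,-2,0],0.1],[[0,0,0],[0,-3,0],0.1],[[0,0,0],[0,-3,0],0.1]])

```text
clock: 22.85
eef_pos: [605.9, -18.6, 43.9]
tcp_rot: [-3.14, 0.0, 2.97]
contact_force: [-0.8, -1.5, -3.1]
opening: 0.276
```

```bash
python3 -c "
from st import *
st()"
```

```text
t 22.85 cab [-83.63   0.16  43.93] rot [-3.1405e+00  3.0000e-04  2.9697e+00] Fx -1.65 Fy -0.49 Fz -3.09 op 0.276 tau [ 0.21 -0.04  0.04]
```

Request:
play_rows(moves=[[[0,0,0],[0,-0.5,0],0.1],[[0,0,0],[0,-1,0],0.1],[[0,0,0],[0,-1,0],0.1]])

```text
clock: 23.15
eef_pos: [605.7, -19.7, 43.9]
tcp_rot: [-3.14, 0.0, 2.97]
contact_force: [-0.6, 0.5, -2.9]
opening: 0.267
```

```bash
python3 -c "
from st import *
st()"
```

```text
t 23.15 cab [-82.54   0.15  43.94] rot [-3.1404e+00  3.0000e-04  2.9697e+00] Fx 0.39 Fy -0.69 Fz -2.92 op 0.267 tau [ 0.24 -0.05  0.01]
```

Request:
play_rows(moves=[[[0,0,0],[0,-0.5,0],0.1],[[0,0,0],[0,-1,0],0.1],[[0,0,0],[0,-1,0],0.1]])

```text
clock: 23.45
eef_pos: [605.5, -20.7, 43.9]
tcp_rot: [-3.14, 0.0, 2.97]
contact_force: [0.4, -0.2, -2.3]
opening: 0.274
```

```bash
python3 -c "
from st import *
st()"
```

```text
t 23.45 cab [-81.49   0.16  43.9 ] rot [-3.1404e+00  3.0000e-04  2.9697e+00] Fx -0.17 Fy 0.42 Fz -2.26 op 0.274 tau [ 0.22 -0.09  0.02]
```

Request:
play_rows(moves=[[[0,0,0],[0,-0.5,0],0.1],[[0,0,0],[0,-1,0],0.1],[[0,0,0],[0,-1,0],0.1]])

```text
clock: 23.75
eef_pos: [605.3, -21.8, 43.9]
tcp_rot: [-3.14, 0.0, 2.97]
contact_force: [0.3, -0.4, -2.8]
opening: 0.272
```

```bash
python3 -c "
from st import *
st()
g=r.grab_frame('side'); save(g,'s17.png',(250,220,360,330),6)
st()"
```

```text
t 23.75 cab [-80.41   0.13  43.92] rot [-3.1404e+00  2.0000e-04  2.9697e+00] Fx -0.39 Fy 0.33 Fz -2.77 op 0.272 tau [ 0.27 -0.11  0.06]
t 23.8 cab [-80.41   0.15  43.91] rot [-3.1403e+00  3.0000e-04  2.9696e+00] Fx 0.84 Fy 0.37 Fz -2.72 op 0.273 tau [ 0.21 -0.11 -0.01]
```

View pics/s17.png

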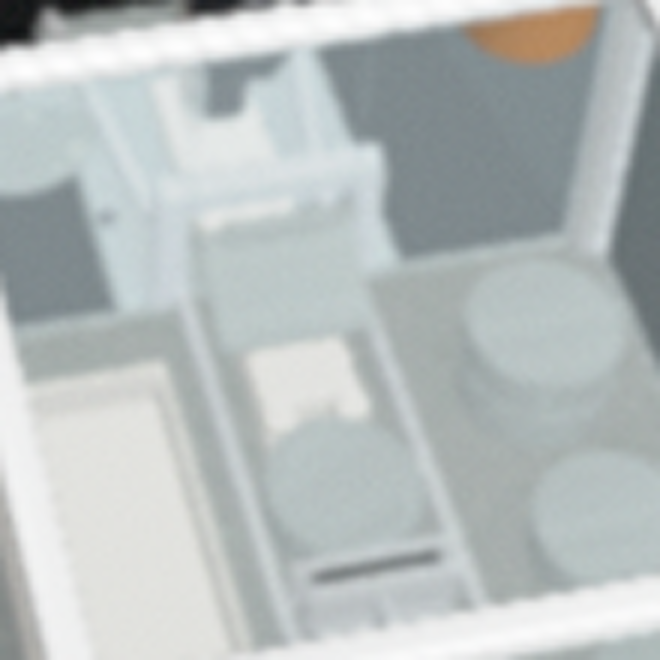

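Request:
play_rows(moves=[[[0,0,0],[0,-0.5,0],0.1],[[0,0,0],[0,-1,0],0.1],[[0,0,0],[0,-1,0],0.1]])

```text
clock: 24.1
eef_pos: [605.1, -22.8, 43.9]
tcp_rot: [-3.14, 0.0, 2.97]
contact_force: [1.2, 0.6, -2.2]
opening: 0.273
```

```bash
python3 -c "
from st import *
st()"
```

```text
t 24.1 cab [-79.37   0.14  43.92] rot [-3.1404e+00  3.0000e-04  2.9696e+00] Fx 0.76 Fy 1.09 Fz -2.23 op 0.273 tau [ 0.27 -0.08 -0.03]
```

Request:
play_rows(moves=[[[0,0,0],[0,-0.5,0],0.1],[[0,0,0],[0,-0.8,0],0.1],[[0,0,0],[0,-0.8,0],0.1]])

```text
clock: 24.4
eef_pos: [605.1, -23.3, 44.0]
tcp_rot: [-3.141, 0.0, 2.969]
contact_force: [0.2, 2.8, -1.6]
opening: 0.278
```

```bash
python3 -c "
from st import *
st()"
```

```text
t 24.4 cab [-78.83   0.24  43.99] rot [-3.1408e+00  5.0000e-04  2.9694e+00] Fx 2.82 Fy -0.29 Fz -1.56 op 0.278 tau [ 0.79 -0.15  0.04]
```

Request:
play_rows(moves=[[[0,0,0],[0,-0.4,0],0.1],[[0,0,0],[0,-0.7,0],0.1],[[0,0,0],[0,-0.7,0],0.1],[[0,0,0],[0,-0.7,0],0.1]])

```text
clock: 24.8
eef_pos: [605.1, -23.7, 44.0]
tcp_rot: [-3.141, 0.001, 2.969]
contact_force: [0.3, 5.2, -0.6]
opening: 0.274
```

```bash
python3 -c "
from st import *
st()"
```

```text
t 24.8 cab [-78.44   0.28  44.04] rot [-3.1412e+00  6.0000e-04  2.9694e+00] Fx 5.21 Fy -0.6 Fz -0.63 op 0.274 tau [ 1.07 -0.17 -0.02]
```

Request:
play_rows(moves=[[[0,0,0],[0,-0.6,0],0.1],[[0,0,0],[0,-0.8,0],0.1],[[0,0,0],[0,-0.8,0],0.1],[[0,0,0],[0,-0.8,0],0.1]])

```text
clock: 25.2
eef_pos: [605.2, -24.0, 44.2]
tcp_rot: [3.141, 0.001, 2.969]
contact_force: [1.6, 6.2, -1.6]
opening: 0.274
```

```bash
python3 -c "
from st import *
st()
g=r.grab_frame('side'); save(g,'s18.png',(250,220,360,330),6)
st()"
```

```text
t 25.2 cab [-78.21   0.44  44.18] rot [3.1412e+00 1.0000e-03 2.9691e+00] Fx 6.38 Fy 0.54 Fz -1.64 op 0.274 tau [ 1.19 -0.16 -0.02]
t 25.25 cab [-78.21   0.45  44.2 ] rot [3.1412e+00 1.0000e-03 2.9691e+00] Fx 6.26 Fy 0.2 Fz -0.63 op 0.273 tau [ 1.26 -0.15 -0.06]
```

View pics/s18.png

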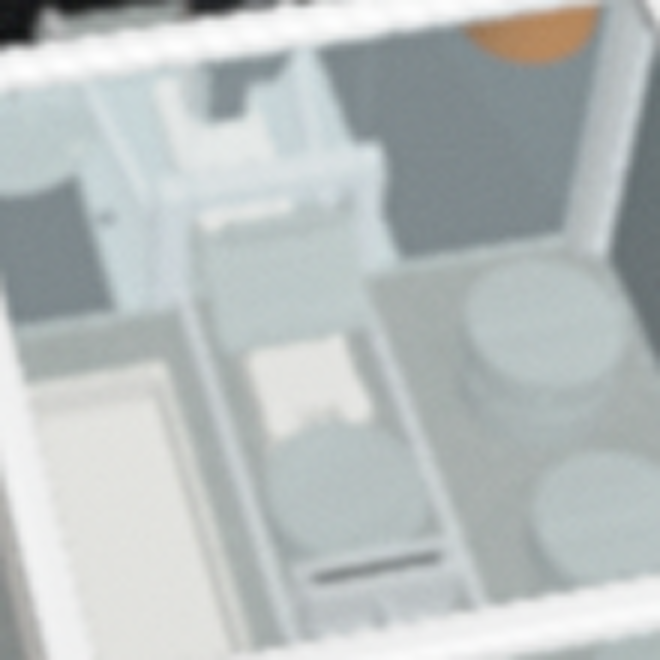

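Request:
play_rows(moves=[[[0,0,0],[0,0,0],0.1],[[0,0,0],[0,0.3,0],0.1],[[0,0,0],[0,0.6,0],0.1],[[0,0,0],[0,0.9,0],0.1],[[0,0,0],[0,1.3,0],0.1],[[0,0,0],[0,2,0],0.1],[[0,0,0],[0,3,0],0.1],[[0,0,0],[0,5,0],0.1],[[0,0,0],[0,8,0],0.1],[[0,0,0],[0,12,0],0.1],[[0,0,0],[0,16,0],0.1],[[0,0,0],[0,20,0],0.1]])

```text
clock: 26.45
eef_pos: [608.7, -3.9, 44.2]
tcp_rot: [3.141, 0.001, 2.969]
contact_force: [-0.8, -1.0, -2.8]
opening: 0.27
```

```bash
python3 -c "
from st import *
st()
g=r.grab_frame('side'); save(g,'s19.png',(250,220,360,330),6)
st()"
```

```text
t 26.45 cab [-98.64   0.48  44.16] rot [3.1412e+00 1.0000e-03 2.9692e+00] Fx -1.15 Fy -0.63 Fz -2.76 op 0.27 tau [ 0.24 -0.01 -0.02]
t 26.5 cab [-99.18   0.53  44.22] rot [3.1410e+00 1.1000e-03 2.9694e+00] Fx 0.45 Fy -0.29 Fz -2.68 op 0.278 tau [ 0.25 -0.07 -0.  ]
```

View pics/s19.png

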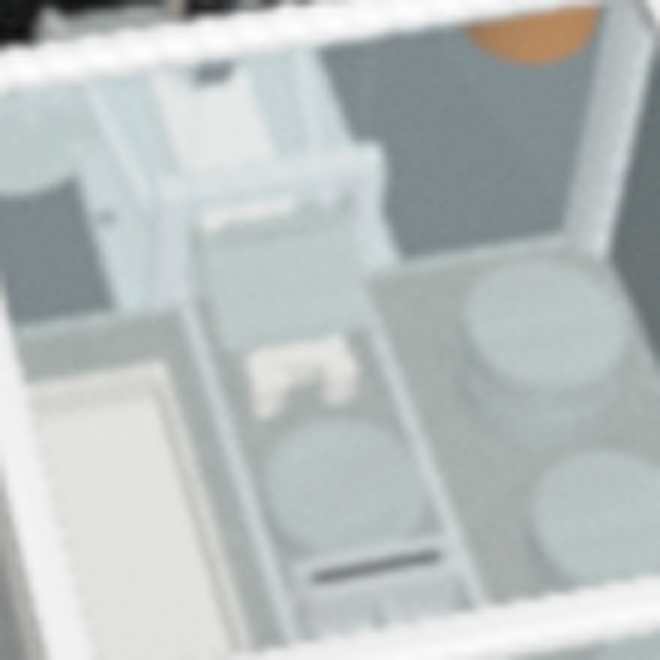

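```bash
python3 - <<'E'
import cv2,numpy as np
L={k:cv2.cvtColor(cv2.imread(f'pics/s{k}.png'),cv2.COLOR_BGR2GRAY).astype(np.float32) for k in (16,17,18,19)}
def ecc(a,b,box):
    x0,y0,x1,y1=box
    W=np.float32([[1,0,0],[0,1,0]])
    try:
        cc,W=cv2.findTransformECC(L[a][y0:y1,x0:x1],L[b][y0:y1,x0:x1],W,cv2.MOTION_TRANSLATION,(3,200,1e-6),None,5)
        return np.round(W[:,2],2),round(cc,3)
    except Exception as e: return str(e)[:50]
box=(265,440,425,545)
for a,b in [(17,16),(17,18),(17,19),(18,19)]:
    print(a,b,'dish',ecc(a,b,box),'static',ecc(a,b,(450,240,640,580)),'plate',ecc(a,b,(290,545,460,620)))
# noise-averaged row profile along lid center
for k in L: print(k,[int(v) for v in L[k][500:580:4,330:370].mean(1)])
E
```

```text
17 16 dish (array([ 0.1 , -1.66], dtype=float32), 0.71) static (array([-0.03,  0.01], dtype=float32), 0.997) plate (array([ 0.06, -0.01], dtype=float32), 0.988)
17 18 dish (array([1.16, 3.7 ], dtype=float32), 0.822) static (array([0.  , 0.02], dtype=float32), 0.997) plate (array([0.41, 0.78], dtype=float32), 0.909)
17 19 dish OpenCV(4.12.0) /io/opencv/modules/video/src/ecc.cp static (array([-0.  , -0.05], dtype=float32), 0.997) plate (array([-0.18,  0.07], dtype=float32), 0.987)
18 19 dish (array([-0.01,  1.93], dtype=float32), 0.72) static (array([ 0.01, -0.03], dtype=float32), 0.996) plate (array([-0.73, -0.64], dtype=float32), 0.99)
16 [190, 190, 189, 189, 188, 188, 188, 188, 187, 184, 180, 180, 183, 191, 194, 188, 167, 145, 136, 149]
17 [189, 190, 190, 190, 190, 190, 189, 188, 188, 188, 188, 189, 192, 198, 197, 189, 168, 145, 135, 148]
18 [189, 189, 189, 190, 190, 190, 190, 190, 189, 188, 187, 189, 192, 197, 200, 196, 180, 157, 144, 152]
19 [190, 189, 189, 190, 191, 190, 190, 189, 188, 187, 187, 190, 193, 198, 198, 190, 169, 146, 137, 148]
```

Request:
play_rows(moves=[[[0,0,0],[0,3,0],0.1],[[0,0,0],[0,8,0],0.1],[[0,0,0],[0,15,0],0.1],[[0,0,0],[0,23,0],0.1],[[0,0,0],[0,31,0],0.1],[[0,0,0],[0,39,0],0.1],[[0,0,0],[0,47,0],0.1],[[0,0,0],[0,55,0],0.1],[[0,0,0],[0,63,0],0.1],[[0,0,0],[0,70,0],0.1],[[0,0,0],[0,77,0],0.1],[[0,0,0],[0,84,0],0.1],[[0,0,0],[0,94,0],0.1],[[0,0,0],[0,107,0],0.1],[[0,0,0],[0,121,0],0.1],[[0,0,0],[0,134,0],0.1],[[0,0,0],[0,145,0],0.1],[[0,0,0],[0,151,0],0.1],[[0,0,0],[0,153,0],0.1]])

```text
clock: 28.4
eef_pos: [635.1, 148.3, 44.2]
tcp_rot: [3.141, 0.001, 2.97]
contact_force: [0.4, -0.8, -1.5]
opening: 0.273
```

```bash
python3 -c "
from st import *
st()
g=r.grab_frame('side'); save(g,'s20.png',(250,200,380,330),5.5)
g=r.grab_frame('top'); save(g,'t20.png',(260,130,420,250),4.5)
st()"
```

```text
t 28.4 cab [-253.04    0.81   44.25] rot [3.1410e+00 1.1000e-03 2.9703e+00] Fx -0.72 Fy 0.5 Fz -1.45 op 0.273 tau [ 0.07 -0.01  0.  ]
t 28.5 cab [-252.31    0.8    44.21] rot [3.1411e+00 9.0000e-04 2.9697e+00] Fx -0.56 Fy -0.07 Fz -0.89 op 0.27 tau [ 0.07 -0.02  0.05]
```

View pics/s20.png

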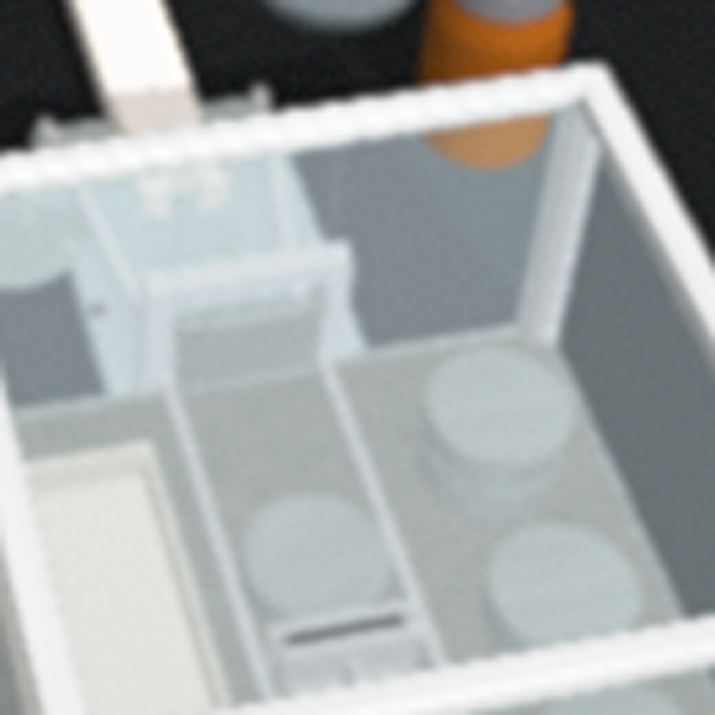

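View pics/t20.png

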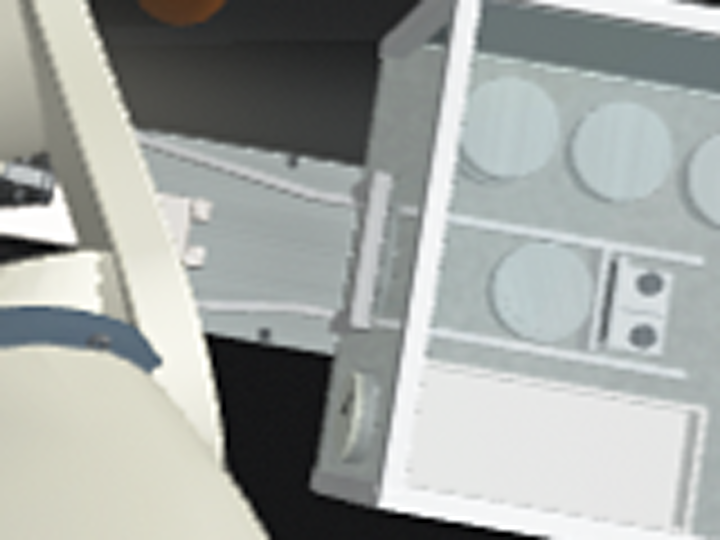

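```bash
python3 - <<'E'
from st import *
f=r.grab_frame('top')
save(f,'t21.png',(360,175,415,215),14)
g=r.grab_frame('side')
save(g,'s21.png',(285,280,335,325),14)
im=f['color'].astype(float).mean(2)
# profile along lane at z=33
for y in (-6,0,6):
    xs=np.arange(70,150,1.0)
    v=[]
    for x in xs:
        w=q+X*x+Y*y; u=proj(f,[w[0],w[1],33])[0]
        v.append(cv2.getRectSubPix(f['color'].mean(2).astype(np.float32),(1,1),(float(u[0]),float(u[1])))[0,0])
    print(y,[f'{int(a)}:{b:.0f}' for a,b in zip(xs,v)])
E
```

```text
-6 ['70:179', '71:178', '72:177', '73:174', '74:167', '75:159', '76:155', '77:160', '78:165', '79:173', '80:183', '81:192', '82:195', '83:197', '84:199', '85:199', '86:199', '87:200', '88:201', '89:202', '90:201', '91:201', '92:200', '93:199', '94:198', '95:198', '96:198', '97:198', '98:198', '99:198', '100:198', '101:198', '102:197', '103:196', '104:196', '105:195', '106:195', '107:195', '108:195', '109:195', '110:195', '111:196', '112:197', '113:198', '114:198', '115:197', '116:196', '117:197', '118:197', '119:198', '120:199', '121:199', '122:200', '123:200', '124:200', '125:199', '126:199', '127:198', '128:198', '129:197', '130:197', '131:196', '132:196', '133:196', '134:196', '135:195', '136:186', '137:178', '138:180', '139:192', '140:205', '141:200', '142:190', '143:177', '144:151', '145:125', '146:115', '147:124', '148:134', '149:157']
0 ['70:178', '71:179', '72:180', '73:175', '74:169', '75:164', '76:161', '77:159', '78:164', '79:176', '80:188', '81:193', '82:197', '83:200', '84:201', '85:201', '86:201', '87:201', '88:200', '89:199', '90:198', '91:197', '92:198', '93:198', '94
[... 759 characters left out ...]
 '85:199', '86:199', '87:199', '88:198', '89:198', '90:198', '91:198', '92:198', '93:198', '94:198', '95:198', '96:197', '97:196', '98:195', '99:195', '100:195', '101:195', '102:195', '103:195', '104:195', '105:195', '106:195', '107:196', '108:197', '109:197', '110:197', '111:196', '112:196', '113:196', '114:196', '115:197', '116:198', '117:198', '118:198', '119:197', '120:197', '121:197', '122:197', '123:197', '124:197', '125:196', '126:196', '127:195', '128:195', '129:196', '130:196', '131:197', '132:198', '133:200', '134:195', '135:190', '136:186', '137:182', '138:178', '139:184', '140:198', '141:211', '142:198', '143:181', '144:163', '145:137', '146:112', '147:111', '148:133', '149:157']
```

View pics/t21.png

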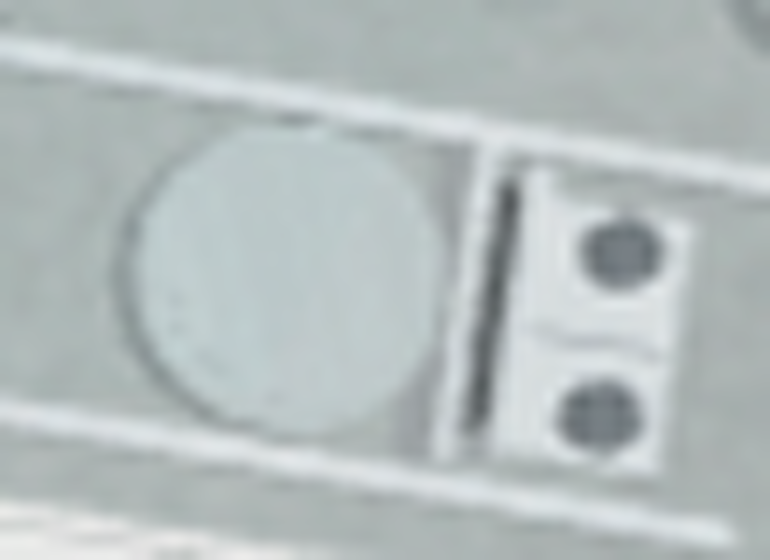

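View pics/s21.png

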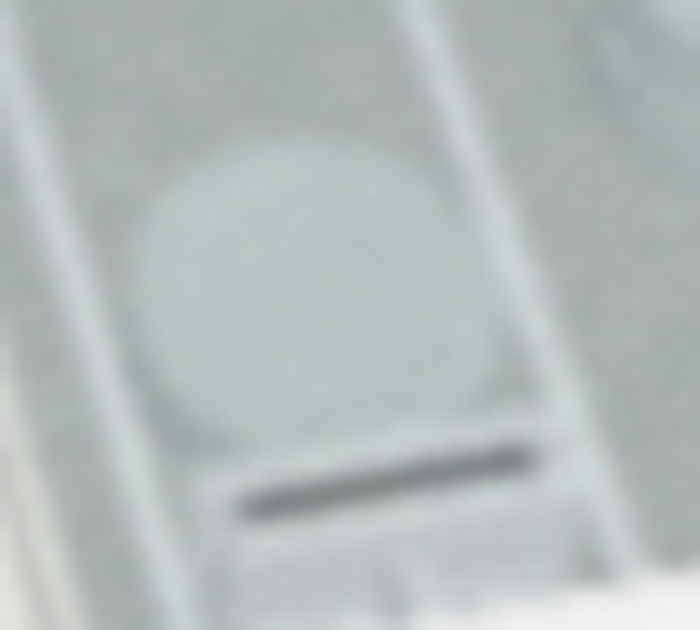

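```bash
python3 -c "
from st import *
st(); to([429.9,188.2,100],3.106)"
```

```text
t 28.6 cab [-251.75    0.79   44.21] rot [3.1412e+00 8.0000e-04 2.9692e+00] Fx 0.19 Fy 0.09 Fz -1.21 op 0.273 tau [0.09 0.   0.  ]
t 28.6 now [634.9 147.   44.2] [3.1412e+00 8.0000e-04 2.9692e+00] F [ 0.12  0.17 -1.21] op 0.273
  shift [209.    5.4 -55.9] turn [ 0.02  0.05 -7.84]
```

Request:
play_rows(moves=[[[0,0,0],[0,2,-4],0.1],[[0,0,0],[0,6,-14],0.1],[[0,0,0],[0,10,-30],0.1],[[0,0,0],[3,14,-44],0.1],[[0,0,-0.5],[15,14,-53],0.1],[[0,0,-1.5],[35,13,-56],0.1],[[0,0,-2.5],[60,12,-56],0.1],[[0,0,-3.5],[86,11,-56],0.1],[[0,0,-4.5],[112,10,-56],0.1],[[0,0,-5.5],[138,9,-56],0.1],[[0,0,-6.5],[163,8,-56],0.1],[[0,0,-7.3],[185,6.5,-56],0.1],[[0,0,-7.8],[200,5.8,-56],0.1],[[0,0,-7.8],[207,5.4,-56],0.1],[[0,0,-7.8],[209,5.4,-56],0.1],[[0,0,-7.8],[209,5.4,-56],0.1],[[0,0,-7.8],[209,5.4,-56],0.1]])

```text
clock: 30.3
eef_pos: [430.8, 188.3, 100.2]
tcp_rot: [3.141, 0.002, 3.105]
contact_force: [0.1, -0.3, -0.9]
opening: 0.272
```

```bash
python3 -c "
from st import *
st(); to([429.9,188.2,30.8],3.106)
g=r.grab_frame('side'); save(g,'s22.png',(130,100,330,300),3.5)"
```

```text
t 30.3 cab [-257.99 -207.3   100.21] rot [3.141e+00 1.700e-03 3.105e+00] Fx -0.25 Fy 0.1 Fz -0.91 op 0.272 tau [0.06 0.06 0.  ]
t 30.3 now [430.8 188.3 100.2] [3.141e+00 1.700e-03 3.105e+00] F [ 0.05 -0.26 -0.91] op 0.272
  shift [ 1.1 -0.2 69.4] turn [ 0.03  0.1  -0.06]
```

View pics/s22.png

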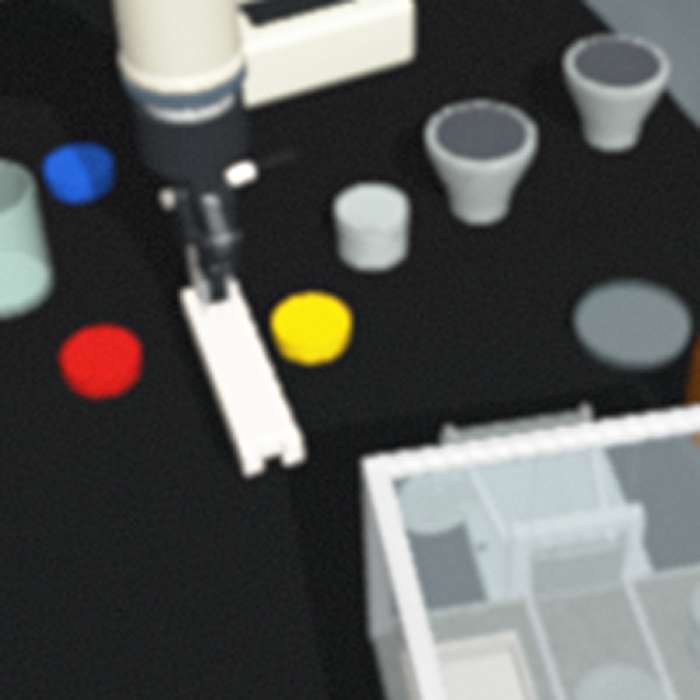

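Request:
play_rows(moves=[[[0,0,0],[1,0,12],0.1],[[0,0,0],[1,0,28],0.1],[[0,0,0],[1,0,44],0.1],[[0,0,0],[1,0,56],0.1],[[0,0,0],[1,0,63],0.1],[[0,0,0],[1,0,67],0.1],[[0,0,0],[1,0,69],0.1],[[0,0,0],[1,0,70],0.1],[[0,0,0],[1,0,70],0.1],[[0,0,0],[1,0,70],0.1]])

```text
clock: 31.35
eef_pos: [430.1, 188.4, 30.5]
tcp_rot: [3.141, 0.002, 3.105]
contact_force: [0.0, 0.1, -0.4]
opening: 0.278
```

```bash
python3 -c "
from st import *
st()"
```

```text
t 31.35 cab [-258.01 -208.02   30.51] rot [3.1408e+00 2.2000e-03 3.1049e+00] Fx 0.08 Fy 0.03 Fz -0.41 op 0.278 tau [ 0.02 -0.01  0.02]
```

Request:
play_rows(moves=[[[0,0,0],[0,0,0.4],0.1],[[0,0,0],[0,0,0.7],0.1],[[0,0,0],[0,0,0.7],0.1],[[0,0,0],[0,0,0.5],0.35],[[0,0,0],[0,0,0.3],0.5],[[0,0,0],[0,0,0],0.65],[[0,0,0],[0,0,0],0.7],[[0,0,0],[0,0,0],0.7],[[0,0,0],[0,0,-5],0.7],[[0,0,0],[0,0,-20],0.7],[[0,0,0],[0,0,-45],0.7],[[0,0,0],[0,0,-80],0.7],[[0,0,0],[0,0,-115],0.7],[[0,0,0],[0,0,-150],0.7],[[0,0,0],[30,0,-180],0.7],[[0,0,0],[60,30,-200],0.7],[[0,0,0],[60,60,-200],0.7],[[0,0,0],[60,90,-200],0.7],[[0,0,0],[60,95,-200],0.7],[[0,0,0],[60,95,-200],0.7]])

```text
clock: 33.35
eef_pos: [373.0, 285.9, 230.5]
tcp_rot: [3.141, 0.002, 3.107]
contact_force: [0.1, 0.2, 0.3]
opening: 0.697
```

```bash
python3 -c "
from st import *
st()
g=r.grab_frame('side'); save(g,'s23.png',None,1.5)
f=r.grab_frame('top'); save(f,'t23.png',None,1.5); save(f,'t23c.png',(265,110,485,275),3.6)"
```

```text
t 33.35 cab [-344.38 -280.84  230.5 ] rot [3.1410e+00 2.0000e-03 3.1066e+00] Fx 0.2 Fy 0.11 Fz 0.34 op 0.697 tau [0.02 0.01 0.04]
```

View pics/s23.png

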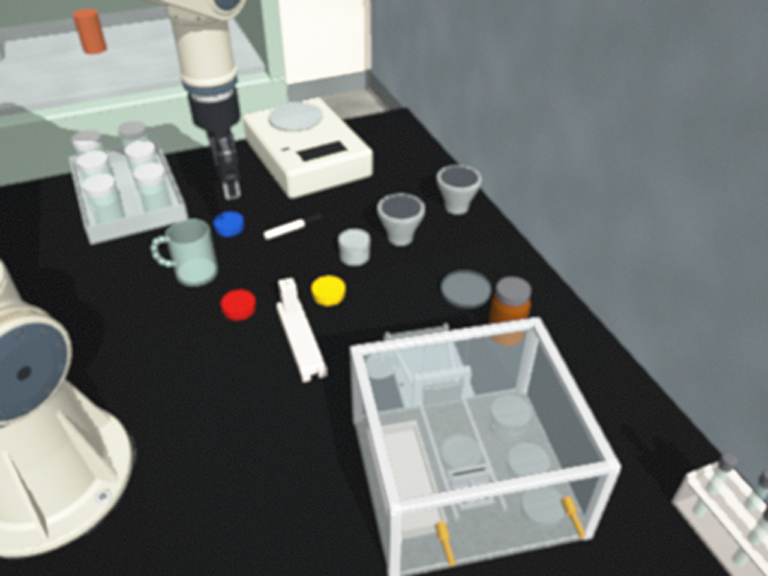

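View pics/t23.png

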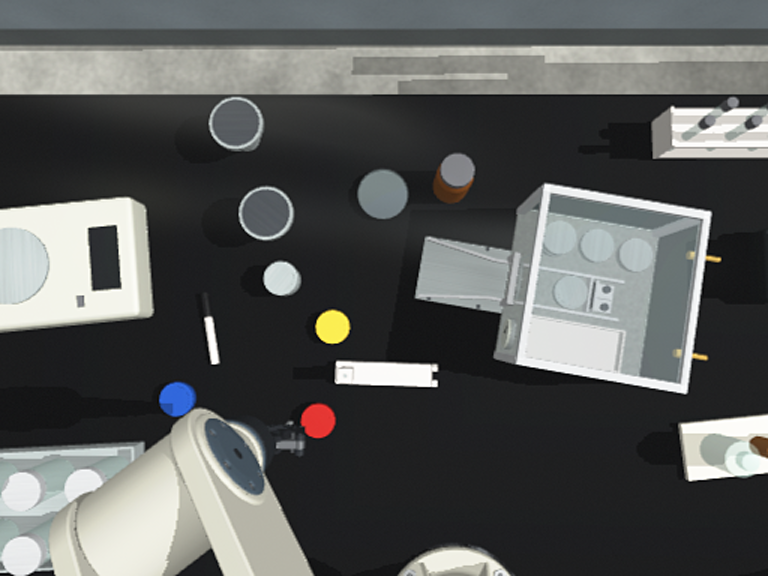

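View pics/t23c.png

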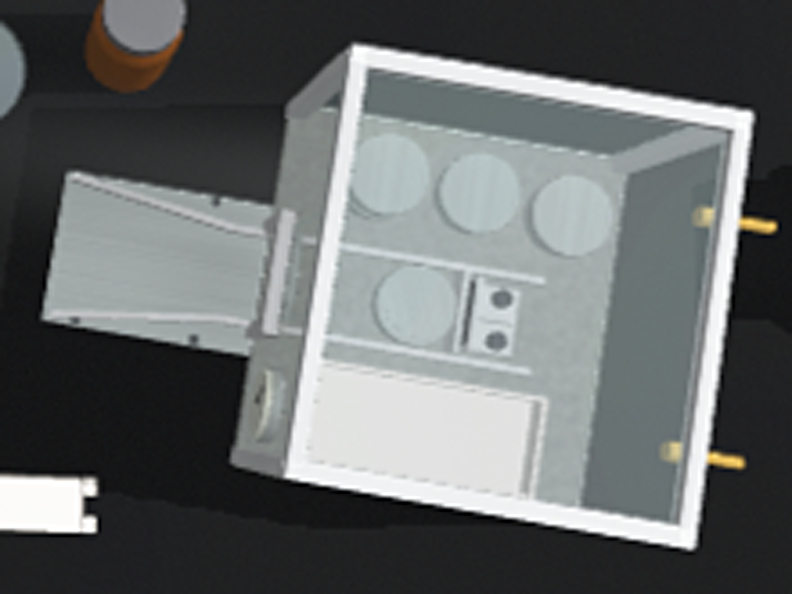

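```bash
python3 -c "
from h import *
print(r.sign_off())"
```

```text
the job is handed in; nothing more can be done
None
```

The steel dish is in the cabinet against the end stop, the flap is shut, and the pusher lies flat back where it started. I handed the job in at about 33 s of the 72 s allowed.

**What I did:** I set the dish on the apron in front of the hatch and slid it in with the pusher. I closed on the stop in 1 mm or smaller steps. The push force rose from about 1 N to 2.8, 5.2 and 6.3 N, and I held it there. I then eased the pusher back slowly, drew it right out, laid it down and moved the arm clear.

**Last checks:**
- **Stop:** In the side view its plate gave a little under load and came back to its earlier position, so the clamp shows no sign of slipping.
- **Dish:** In the top view its front edge sits within about 1 mm of the stop plate, which is as fine as the camera can tell. I could not confirm contact more closely than that. The side-view attempt to measure whether the dish shifted after release gave no usable answer.
- **Flap and pusher:** The flap hangs shut, and the pusher is on the bench.
- **Everything else:** In the final pictures the tin, cups, petri dish, pen, jar and coloured look-alikes appear unmoved.

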